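# Impact-test a sample pot

### The job

Run one impact test on the white lidded sample pot. First swing the tester's sprung striker arm back by its knob until the sear catches and it stays cocked on its own; then stand the pot upright in the middle of the round strike spot; then lower the clear guard flap gently onto the catch box, never letting it slam; and last, with the guard shut, press the trigger pad down so that the arm knocks the pot into the box. Keep to this order, let go after each step, leave the guard shut and do not disturb the other labware.

Things in the scene. Friction and masses are not known exactly. Their poses are not given: they have to be found in the camera images.
- tester: Spring impact tester: fixed grey base plate, x -125..+125, y -210..+190 mm, top 20 mm above the bench, carrying striker arm, trigger (right), strike spot, catch box and guard (left). Origin on its underside; x points away from the robot (yaw within 0.25 rad of world x), y left, z up.
- catch_box (a point): Middle of the floor of the catch box, at x -20, y +120 mm of the tester (floor = plate top). 5 mm aluminium walls with outer faces at x -70, x +30 and y +185 mm of the tester, rim 100 mm above the bench; no wall on its right side: the mouth, at y +55 mm, faces the strike spot. Open on top until the guard is shut.
- pot: Sample pot: plain white plastic, low closed cylinder with a lid, 56 mm diameter, 50 mm high, about 0.11 kg (+-30 %). Origin: centre of its underside, z up. It stands upright on the bench left or right of the tester, in one of four places shared with the flask, amber bottle and beaker.
- striker (a joint): Arm angle (rad) about the upright axis at striker_pivot, growing anticlockwise from above as it is cocked (knob moves to the right). 0 = at rest, spring-held: pivot-to-knob is the tester's -x turned 0.14 clockwise. Sear catches at about 1.04 and holds it there; stop 1.16, so pull to about 1.12 and let go. Knob force 1-3 N, up to 8 N on the sear ramp (0.85 on). It sweeps over the strike spot.
- guard (a joint): Angle of the guard flap (rad): 0 = shut on the catch box; 1.85 = open, as found, leaning back on its stop 0.28 rad past upright. Only that lean keeps it open: once forward of upright its weight and spring pull it down and it slams if let go before it is within about 5 mm of shut. Moving it takes under 2 N at the bar.
- trigger (a joint): Angle of the trigger lever (rad): 0 = up (sprung), 0.12 = fully down. The sear lets go at about 0.08. Pressing the pad fully down moves it 22 mm and takes 1 to 2.5 N. The lever also dips while the arm rides over its ramp and springs up as the sear catches. It returns up when let go.
- striker_knob (a point): Centre of the striker's knob, 88 mm above the bench: an upright black cylinder, 20 mm diameter, from 70 to 106 mm above the bench, 180 mm from the pivot axis, fixed on the arm (a flat steel bar 18 mm wide, 54 to 70 mm above the bench).
- striker_pivot (a point): Point on the upright pivot axis of the striker arm, at x +85, y 0 mm of the tester, 61 mm above the bench. The steel hub there is 34 mm in diameter, its top 78 mm above the bench.
- strike_spot (a point): Middle of the strike spot, a flush dark round mark 60 mm in diameter on the base plate's top (this point: 20 mm above the bench), at x -20, y 0 of the tester. With the arm cocked its rubber bumper stays 25 mm clear of a pot on the spot.
- trigger_pad (a point): Centre of the top face of the trigger pad, a black plate 48 x 42 mm at the outer end of the sear lever, 51 mm above the bench when up, 236 mm from the pivot axis, on the line of the cocked arm (joint 1.04), beyond its knob. Press it straight down. The tripped arm swings away from the pad.
- guard_bar (a point): Middle of the guard's bar handle: round steel bar 12 mm thick, 84 mm long, parallel to the hinge (the tester's y), standing free 40 mm beyond the flap's free edge on two 10 mm legs at its ends, so a finger fits between bar and flap. When shut it is 104 mm above the bench and 50 mm in front of the box.
- guard_hinge (a point): Middle of the guard's hinge axis (along the tester's y), on the far rim of the catch box, at x +30, y +128 mm of the tester, 100 mm above the bench. At joint value v the bar lies 150 cos(v) mm from here towards the tester's -x and 150 sin(v) mm up (within 4 mm).
- flask: Bystander: conical glass flask, 74 mm diameter at the foot, 110 mm high. Origin: centre of its underside.
- amber_bottle: Bystander: amber glass bottle, 60 mm diameter, 125 mm high. Origin: centre of its underside.
- beaker: Bystander: open glass beaker, 68 mm diameter, 85 mm high. Origin: centre of its underside.
- dish: Bystander: closed flat glass dish, 62 mm diameter, 24 mm high, standing on the front right part of the tester's plate, under the arm's sweep. Origin: centre of its underside.
- weight: Bystander: brass weight with a small head, 44 mm diameter, 62 mm high, standing on the rear right part of the tester's plate. Origin: centre of its underside.
Things that resemble listed ones, but are neither listed nor needed, are in the scene too. There is more than one size of the pot; the one meant has the size given above.

How it is judged:
By the outcome, as a careful person would: the job done as asked, in the order asked, and still so for the second after the job is handed in, with the robot touching nothing.
It also fails if it takes over 72 s, if anything falls off the work surface, if the arm or the gripper's body presses on something with over 40 N, if the wrist force passes 120 N, or if a joint passes its speed limit or range.

### The arm

A 6-joint arm with a two-finger parallel gripper is mounted at the origin on the work surface. World frame = base frame: x ahead of the robot, y to its left, z up, the work surface at z = 0. Lengths are in m, angles in degrees, forces in N, time in s.
With the tool pointing down it reaches from about 0.3 to 0.85 m from the base axis. Payload 4.2 kg.
Tool frame: the origin (TCP) lies between the finger pads; the fingertips stand finger_overhang ahead of it and the grasp point (between the pads) is the TCP (finger_overhang is the distance from the TCP to the fingertips, in m); x points along the fingers, y is the direction in which the jaws open and shut, and the axes are right-handed (so a half turn about x gives the same grasp; the last joint's range is limited). The gripper opens to 91 mm and grips with 3 to 60 N. Pads are 32 mm wide; open, the fingers measure 118 mm over their backs; the gripper's body (76 mm by 178 mm) begins 60 mm behind the grasp point.
Start: joints at [65.604, 18.312, 89.639, -0, 72.044, -1.146], TCP at [0.227, 0.528, 0.196] pointing down, gripper open.
Joint ranges: [-177.97, 177.97], [-48.28, 115.42], [12.27, 149.76], [-77.06, 257.06], [2.81, 150.46], [-146.56, 146.56]. Speed limits (degrees/s): [147.25, 147.25, 180, 180, 180, 180].

### API

Orientations are given as [roll, pitch, yaw] about the fixed x, y, z axes, in that order (R = Rz(yaw) Ry(pitch) Rx(roll)).
In Python, from cell import observe, read_camera, get_calibration, hand_in, finger_overhang gives the robot as it stands.
- The arm moves only by the tool carry_out, never from a script. Its argument "rows" is a list of rows, each a list of 6 numbers: the shift along the tool's x, y, z in cm, then the turn, a rotation vector about the tool's x, y, z in degrees. In form: [[tx, ty, tz, wx, wy, wz], ...]. A call has 1 to 20 rows; each row is the pose to reach, as a shift and turn from the pose commanded when the call began, along the tool's axes at that moment; what a row does not reach only later rows make up. A row lasts 1/8 s, in which the tool goes at most 62.5 mm and 10.7 degrees, less where a joint would pass 70% of its speed; a pose out of reach is approached as far as the arm can. A call with a gripper value outside its range is refused whole. "hand" is the opening, from 0 (shut) to 1 (fully open), set as the call begins (left out, the last holds). The fingers move at their own pace and stop on an object; "newtons" is the grip in N (left out, the last holds). Time passes only in rows, so rows that repeat a pose let the fingers close. It gives the time, the measured TCP pose, the force and the opening at its end, in the units of the state.
- observe(): the state, without advancing time (a new reading comes with each control period).
- read_camera(name): name is "scene" or "top" or "wrist"; returns the picture (480x640x3 uint8, red, green, blue); there is no depth.
- get_calibration(name): a dict with "K" (3x3 intrinsics, pixels), "world_to_cam" (4x4, takes a point from world to camera coordinates); the wrist camera has in their place "hand_eye" (4x4, takes a point from camera to tool coordinates, whose origin is the TCP and whose axes are the tool frame's). Camera axes: x right, y up, looking along -z (the intrinsics and any distortion apply to the point x, -y, -z); pixel columns grow to the right and rows downward; lengths in m; the calibration is good to about 2 mm. A picture is of the moment at which its call begins: read the wrist's pose just before it. get_calibration takes no time and is no camera call.
- hand_in(): hands the job in, once; it reports no verdict.
The state is a dict: "time": time; "joints": joint angles; "qvel": joint speeds; "joint_efforts": joint torques, N m; "ee_pos": TCP position; "tool_rot": TCP orientation; "contact_force": force on the tool from outside, world axes, zero at the start; "torque": the same for the moment, N m; "gripper_width": finger opening in m.
Only numpy, scipy, OpenCV 4.12 (cv2) and the standard library are available. Lean on these libraries where they do the work, as an engineer would, in place of code of your own. Each camera call takes 0.05 s, during which the arm holds its last target.

## Working session

There is one attempt and no reset: what is moved stays moved. The work goes in short steps, Python scripts to look and compute and a tool call to move; the robot and the scene stay as the last step left them, time stands still between calls to the robot, and variables do not carry over. Pictures are saved under pics/ and viewed, and the job is handed in when it is done.

Besides the shell and the picture viewer there is one more tool, called by a JSON object that holds its "api" and its "payload", one argument or row to a line. carry_out: Moves the arm, as the interface text tells. Its arguments: {"type":"object","properties":{"rows":{"type":"array"},"hand":{"type":"number"},"newtons":{"type":"number"}},"required":["rows"]}

```bash
mkdir -p pics; ls
python3 - <<'E'
from cell import *
import cv2
print(observe()); print(finger_overhang)
for n in ["scene","top","wrist"]:
    c=get_calibration(n); print(n,{k:(v.round(4).tolist() if hasattr(v,'round') else v) for k,v in c.items()})
    cv2.imwrite(f"pics/{n}0.png",read_camera(n)[:,:,::-1])
E
```

```text
pics
{'time': 0.0, 'joints': array([ 6.56038173e+01,  1.83521030e+01,  8.97054310e+01, -1.13637547e-03,
        7.20440317e+01, -1.14598035e+00]), 'qvel': array([ 0.04251797, -0.05928556,  0.01933893, -0.05990543, -0.02720289,
       -0.06799018]), 'joint_efforts': array([ 1.78648785e-03, -4.12465167e+01, -2.31969559e+01,  7.31570623e-02,
        4.59411205e-02, -1.35876530e-04]), 'ee_pos': array([0.22676645, 0.52781835, 0.19522229]), 'tool_rot': array([ -90.53652002,   89.8984285 , -113.78637111]), 'contact_force': array([-0.19874211,  0.0004846 ,  0.13995281]), 'torque': array([-0.03066655,  0.00599806,  0.03138358]), 'gripper_width': 0.09120507487910638}
0.019
scene {'K': [[467.7569, 0.0, 327.1778], [0.0, 467.7569, 243.0758], [0.0, 0.0, 1.0]], 'world_to_cam': [[0.8666, 0.4987, -0.0181, -0.4336], [-0.3406, 0.6177, 0.7089, 0.1031], [0.3647, -0.6081, 0.7051, -1.2548], [0.0, 0.0, 0.0, 1.0]]}
top {'K': [[580.2719, 0.0, 322.0459], [0.0, 580.2719, 241.611], [0.0, 0.0, 1.0]], 'world_to_cam': [[-0.0246, -0.9995, -0.0198, 0.0229], [0.9975, -0.0258, 0.0654, -0.5256], [-0.0658, -0.0182, 0.9977, -1.2796], [0.0, 0.0, 0.0, 1.0]]}
wrist {'K': [[405.7018, 0.0, 319.2613], [0.0, 405.7018, 240.6561], [0.0, 0.0, 1.0]], 'hand_eye': [[0.0004, 0.2846, -0.9587, -0.1894], [1.0, 0.0003, 0.0005, 0.0011], [0.0005, -0.9587, -0.2846, -0.0804], [0.0, 0.0, 0.0, 1.0]]}
```

View pics/top0.png

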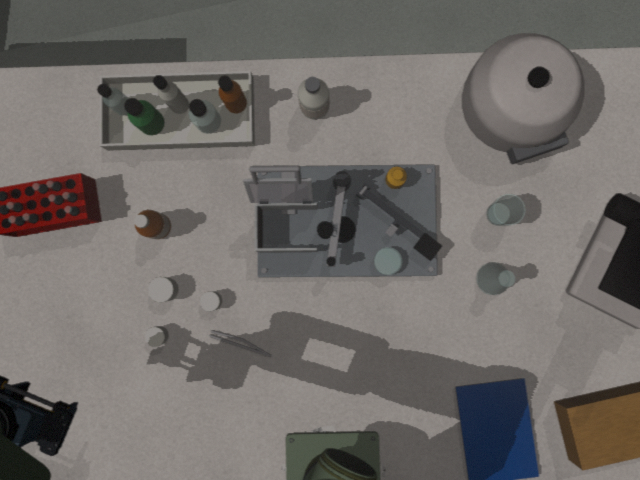

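View pics/scene0.png

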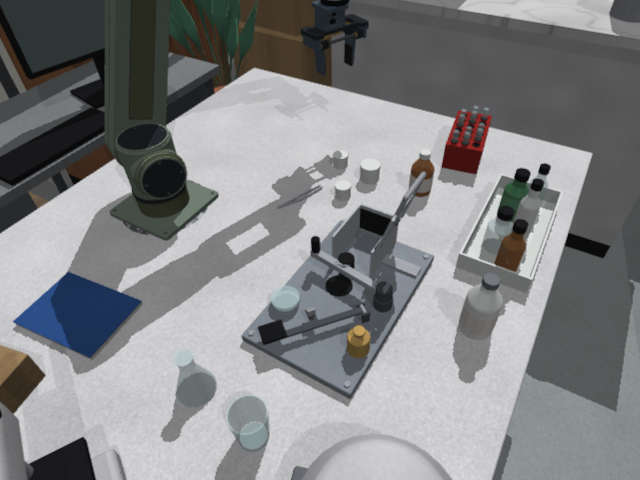

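View pics/wrist0.png

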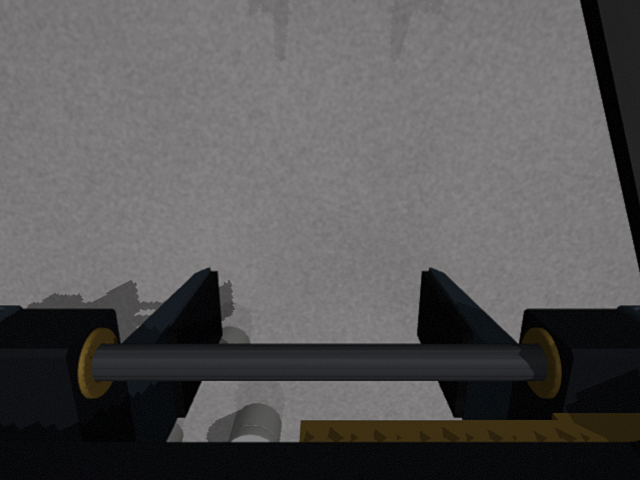

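```bash
cat > h.py <<'E'
import numpy as np, cv2
from cell import *
from scipy.spatial.transform import Rotation as R
def cam(n):
    c=get_calibration(n); K=np.array(c['K'])
    if n=='wrist':
        o=observe(); T=np.eye(4);T[:3,:3]=R.from_euler('xyz',o['tool_rot'],degrees=True).as_matrix();T[:3,3]=o['ee_pos']
        W=np.linalg.inv(T@np.array(c['hand_eye']))
    else: W=np.array(c['world_to_cam'])
    return K,W
def proj(P,KW):
    K,W=KW; P=np.atleast_2d(P); q=P@W[:3,:3].T+W[:3,3]; q=q*[1,-1,-1]
    u=q@K.T; return u[:,:2]/u[:,2:]
def back(uv,z,KW):
    K,W=KW; d=np.linalg.inv(K)@np.array([uv[0],uv[1],1.]); d=d*[1,-1,-1]
    C=-W[:3,:3].T@W[:3,3]; d=W[:3,:3].T@d
    return C+d*(z-C[2])/d[2]
def crop(img,x,y,w,h,s,name):
    c=cv2.resize(img[y:y+h,x:x+w],None,fx=s,fy=s,interpolation=cv2.INTER_CUBIC); cv2.imwrite('pics/'+name,c)
E
python3 - <<'E'
from h import *
t=cv2.imread('pics/top0.png'); s=cv2.imread('pics/scene0.png')
crop(t,245,155,200,130,4,'tc.png'); crop(t,120,200,130,160,3,'tp.png'); crop(s,230,140,210,260,3,'sc.png') 
crop(s,235,195,200,150,4,'sc.png');crop(s,310,130,140,90,4,'sp.png')
E
```

```text
(no output)
```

View pics/tc.png

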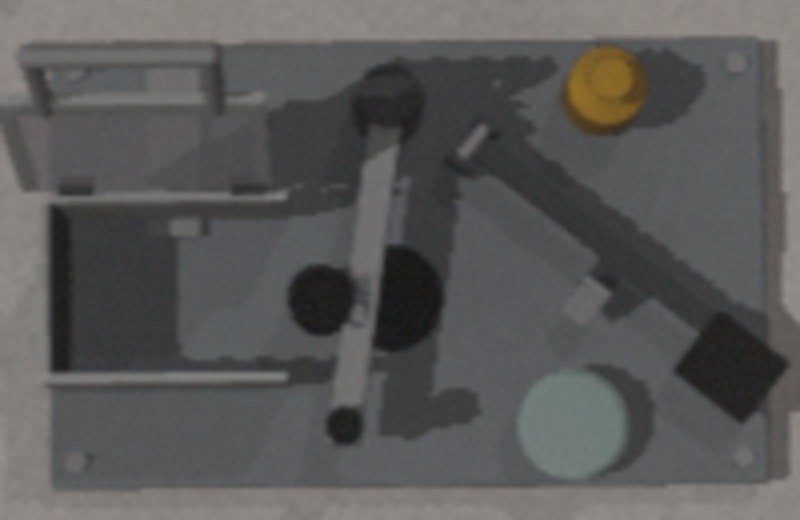

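View pics/tp.png

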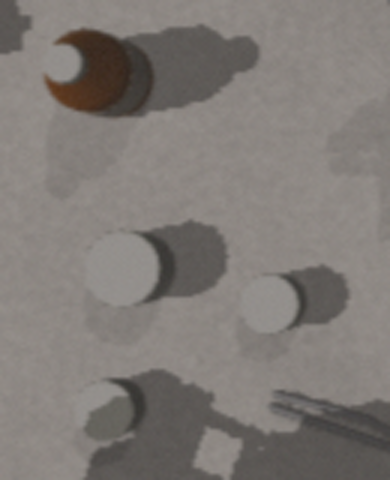

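View pics/sc.png

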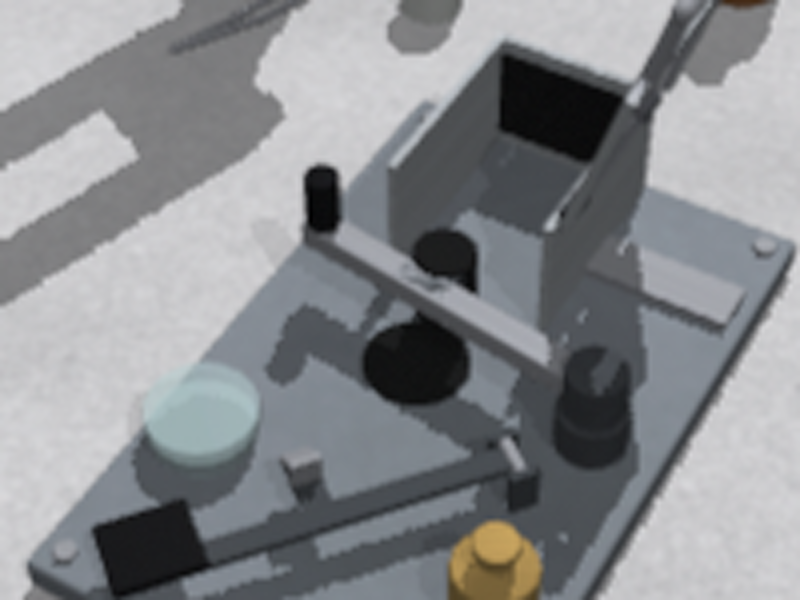

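View pics/sp.png

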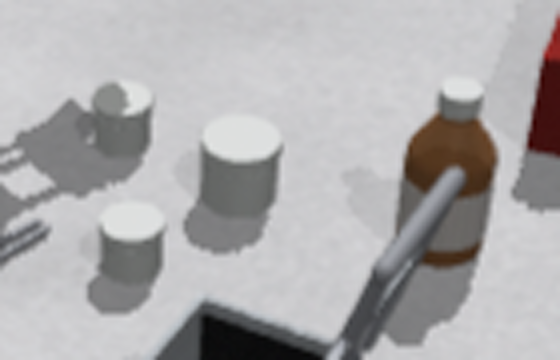

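```bash
cat > fit.py <<'E'
from h import *
from scipy.optimize import least_squares
T=cam('top');S=cam('scene')
a=1.04
def arm(v,r,z): # pivot-to-knob dir: -x turned 0.14 cw, grows ccw
    th=np.pi-0.14+v
    return [0.085+r*np.cos(th), r*np.sin(th), z]
F=[(T,(386,298),[-.02,0,.02]),(T,(732,367),arm(1.04,.236,.051)),(T,(345,424),arm(0,.18,.106)),
(T,(758,38),[.125,-.21,.02]),(T,(52,487),[-.125,.19,.02]),(T,(770,482),[-.125,-.21,.02]),
(S,(416,362),[-.02,0,.02]),(S,(152,547),arm(1.04,.236,.051)),(S,(321,173),arm(0,.18,.106)),(S,(793,245),[.125,.19,.02]),(S,(35,567),[-.125,-.21,.02])]
def tf(p,P): 
    c,s=np.cos(p[2]),np.sin(p[2]); P=np.asarray(P)
    return np.array([p[0]+c*P[0]-s*P[1],p[1]+s*P[0]+c*P[1],P[2]])
def px(C,uv): return np.array(uv)/4+((245,155) if C is T else (235,195))
def res(p): return np.concatenate([proj(tf(p,P),C)[0]-px(C,uv) for C,uv,P in F])
if __name__=='__main__':
    r=least_squares(res,[.5,0,0],loss='soft_l1'); print(r.x, r.x[2]*57.3); print(r.fun.reshape(-1,2).round(1).tolist())
    for n,P in dict(spot=[-.02,0,.02],knob=arm(0,.18,.088),knobc=arm(1.12,.18,.088),pad=arm(1.04,.236,.051),bar0=[-.12,.128,.104],hinge=[.03,.128,.1],baropen=[.03-.15*np.cos(1.85),.128,.1+.15*np.sin(1.85)],box=[-.02,.12,.02],piv=[.085,0,.061]).items(): print(n,tf(r.x,P).round(4), proj(tf(r.x,P),T)[0].round(1))
    for nm,(u,v,w) in dict(big=(120+122/3,200+269/3,75/3),mid=(120+270/3,200+304/3,59/3),third=(120+104/3,200+408/3,57/3)).items():
        for z in (.05,.04):
            c=back((u,v),z,T); e=back((u+w,v),z,T); print(nm,z,c.round(4),'diam',np.linalg.norm(e-c).round(4))
    # scene cam: base vs top heights of candidates
    for nm,top,bot in [('big',(241,139),(238,197)),('mid',(133,221),(131,265)),('third',(122,100),(123,137))]:
        q=lambda p:np.array(p)/4+(310,130)
        print(nm, back(q(bot),0,S).round(3), [back(q(top),z,S).round(3)[:2].tolist() for z in(.03,.04,.05)])
E
python3 fit.py
```

```text
[ 0.57191931 -0.03625543 -0.01325582] -0.7595586703635824
[[0.6, -0.1], [-0.1, -0.5], [-0.1, 0.2], [0.5, -0.7], [-0.6, 0.8], [0.2, -0.0], [0.3, 0.3], [-0.1, -0.4], [0.0, 0.6], [1.5, -1.4], [-2.6, -0.6]]
spot [ 0.5519 -0.036   0.02  ] [342.1 229.4]
knob [ 0.479  -0.0099  0.088 ] [331.2 261.4]
knobc [ 0.5547 -0.1855  0.088 ] [413.4 223.5]
pad [ 0.5078 -0.2203  0.051 ] [427.9 246.3]
bar0 [0.4536 0.0933 0.104 ] [281.8 274.7]
hinge [0.6036 0.0913 0.1   ] [281.5 203.3]
baropen [0.6449 0.0908 0.2442] [274.5 171.1]
box [0.5535 0.084  0.02  ] [288.5 230.1]
piv [ 0.6569 -0.0374  0.061 ] [341.8 179.7]
big 0.05 [0.4281 0.3632 0.05  ] diam 0.0547
big 0.04 [0.428  0.3662 0.04  ] diam 0.0552
mid 0.05 [0.4002 0.2556 0.05  ] diam 0.0429
mid 0.04 [0.3999 0.2577 0.04  ] diam 0.0432
third 0.05 [0.3283 0.3769 0.05  ] diam 0.0414
third 0.04 [0.3274 0.38   0.04  ] diam 0.0417
big [0.43  0.361 0.   ] [[0.419, 0.386], [0.424, 0.373], [0.43, 0.36]]
mid [0.4   0.259 0.   ] [[0.397, 0.268], [0.403, 0.257], [0.409, 0.245]]
third [0.324 0.386 0.   ] [[0.322, 0.388], [0.329, 0.376], [0.336, 0.363]]
```

```bash
cat > pl.py <<'E'
from h import *
import json,os
from fit import tf,arm
TP=np.array([0.57192,-0.03626,-0.01326])
def getcmd():
    if os.path.exists('cmd.json'):
        d=json.load(open('cmd.json')); return np.array(d['p']),np.array(d['R'])
    o=observe(); return np.array([.227,.528,.196]),R.from_euler('xyz',o['tool_rot'],degrees=True).as_matrix()
def setcmd(row): # after a call: last row reached
    p,M=getcmd(); p2=p+M@(np.array(row[:3])/100); M2=M@R.from_rotvec(np.radians(row[3:])).as_matrix()
    json.dump(dict(p=p2.tolist(),R=M2.tolist()),open('cmd.json','w'))
    o=observe(); Rm=R.from_euler('xyz',o['tool_rot'],degrees=True).as_matrix()
    print('cmd',p2.round(4),'meas',o['ee_pos'].round(4),'ydir cmd',M2[:,1].round(3),'meas',Rm[:,1].round(3),'xdir',Rm[:,0].round(3),'F',o['contact_force'].round(1),'w',round(o['gripper_width'],4),'t',o['time'],'j',o['joints'].round(0))
def down(ydir,pitchvec=None): # tool x down, y along ydir (horizontal)
    y=np.array([ydir[0],ydir[1],0.]);y/=np.linalg.norm(y);x=np.array([0,0,-1.]);return np.column_stack([x,y,np.cross(x,y)])
def row(pos,Rt):
    p,M=getcmd(); t=M.T@(np.array(pos)-p)*100; w=np.degrees(R.from_matrix(M.T@Rt).as_rotvec())
    return [*t.round(1).tolist(),*w.round(0).astype(int).tolist()]
E
python3 - <<'E'
from pl import *
o=observe();Rm=R.from_euler('xyz',o['tool_rot'],degrees=True).as_matrix();print(Rm.round(3))
k=tf(TP,arm(0,.18,.088));print(k)
th=np.pi-.14+TP[2]; tan=np.array([-np.sin(th),np.cos(th)])
for s in(1,-1):
    print(s,row([k[0],k[1],.2],down(s*tan)),row([k[0],k[1],.096],down(s*tan)))
E
```

```text
[[-0.001  0.395  0.919]
 [-0.001  0.919 -0.395]
 [-1.    -0.001 -0.   ]]
[ 0.47902237 -0.00990814  0.088     ]
1 [-0.4, -39.5, 44.4, 166, 0, 0] [10.0, -39.5, 44.4, 166, 0, 0]
-1 [-0.4, -39.5, 44.4, -14, 0, 0] [10.0, -39.5, 44.4, -14, 0, 0]
```

Run:
```python
from pl import *
k=tf(TP,arm(0,.18,.088))
th=np.pi-.14+TP[2]; tan=np.array([-np.sin(th),np.cos(th),0]);rad=np.array([np.cos(th),np.sin(th),0])
c=k+.005*tan+.004*rad
print(row([c[0],c[1],.2],down(tan)))
```

```text
[-0.4, -40.1, 44.1, 166, 0, 0]
```

{"api": "carry_out", "payload": {
  "rows": [
    [-0.4,-40.1,44.1,166,0,0],
    [-0.4,-40.1,44.1,166,0,0],
    [-0.4,-40.1,44.1,166,0,0],
    [-0.4,-40.1,44.1,166,0,0],
    [-0.4,-40.1,44.1,166,0,0],
    [-0.4,-40.1,44.1,166,0,0],
    [-0.4,-40.1,44.1,166,0,0],
    [-0.4,-40.1,44.1,166,0,0],
    [-0.4,-40.1,44.1,166,0,0],
    [-0.4,-40.1,44.1,166,0,0],
    [-0.4,-40.1,44.1,166,0,0],
    [-0.4,-40.1,44.1,166,0,0],
    [-0.4,-40.1,44.1,166,0,0],
    [-0.4,-40.1,44.1,166,0,0],
    [-0.4,-40.1,44.1,166,0,0],
    [-0.4,-40.1,44.1,166,0,0],
    [-0.4,-40.1,44.1,166,0,0],
    [-0.4,-40.1,44.1,166,0,0]
  ],
  "hand": 0.4
}}

```text
time: 2.4
ee_pos: [0.4738, -0.0142, 0.1999]
tool_rot: [-10.0, 90.0, 160.8]
contact_force: [-1.2, -0.2, -0.5]
gripper_width: 0.0364
```

Run:
```python
from pl import *
setcmd([-0.4,-40.1,44.1,166,0,0])
im=read_camera('wrist')[:,:,::-1]; KW=cam('wrist')
print(proj(tf(TP,arm(0,.18,.106)),KW))
cv2.imwrite('pics/w1.png',im)
th=np.pi-.14+TP[2]; tan=np.array([-np.sin(th),np.cos(th),0]);rad=np.array([np.cos(th),np.sin(th),0])
c=tf(TP,arm(0,.18,.088))+.005*tan+.004*rad
print(row([c[0],c[1],.097],down(tan)))
```

```text
cmd [-0.1444  0.9942  0.2001] meas [ 0.4738 -0.0142  0.1999] ydir cmd [-0.084  0.996  0.   ] meas [-0.16  -0.987 -0.   ] xdir [-0.  0. -1.] F [-1.2 -0.2 -0.5] w 0.0364 t 2.4 j [ -3.   9. 102.   0.  69.  96.]
[[313.54681537 230.96164946]]
[10.3, -105.7, 53.2, -166, 0, 0]
```

View pics/w1.png

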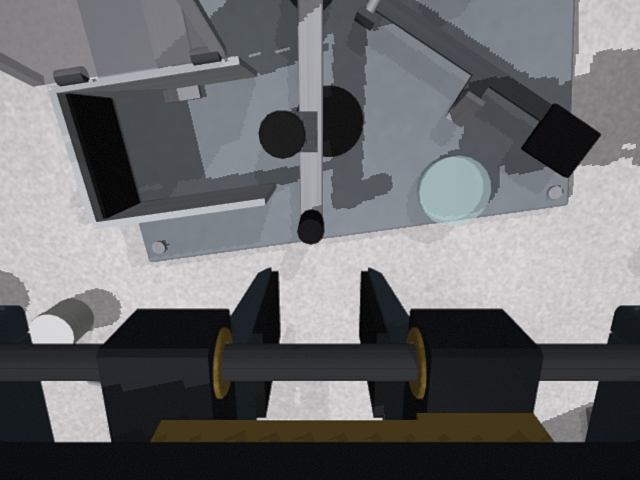

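Run:
```python
from pl import *
o=observe()
json.dump(dict(p=o['ee_pos'].tolist(),R=R.from_euler('xyz',o['tool_rot'],degrees=True).as_matrix().tolist()),open('cmd.json','w'))
im=cv2.imread('pics/w1.png'); KW=cam('wrist')
for z in(.106,.07): 
  u=proj(tf(TP,arm(0,.18,z)),KW)[0];print(u); cv2.circle(im,tuple(int(round(a)) for a in u),2,(0,0,255),-1)
for P in ([-.125,-.21,.02],[-.125,.19,.02],arm(1.04,.236,.051),[-.02,0,.02]): 
  u=proj(tf(TP,P),KW)[0];print(u); cv2.circle(im,tuple(int(round(a)) for a in u),2,(0,0,255),-1)
cv2.imwrite('pics/w1b.png',im)
crop(im,100,100,500,200,1.6,'w1c.png')
th=np.pi-.14+TP[2]; tan=np.array([-np.sin(th),np.cos(th),0]);rad=np.array([np.cos(th),np.sin(th),0])
c=tf(TP,arm(0,.18,.088))+.005*tan+.004*rad
print(row([c[0],c[1],.097],down(tan)))
```

```text
[313.54681537 230.96164946]
[314.1364911  219.28061118]
[571.36937007 203.23261909]
[150.90274527 263.25849671]
[564.8819749  139.12807842]
[330.61788421 120.94316233]
[10.3, -0.0, -0.1, 0, 0, 0]
```

View pics/w1c.png

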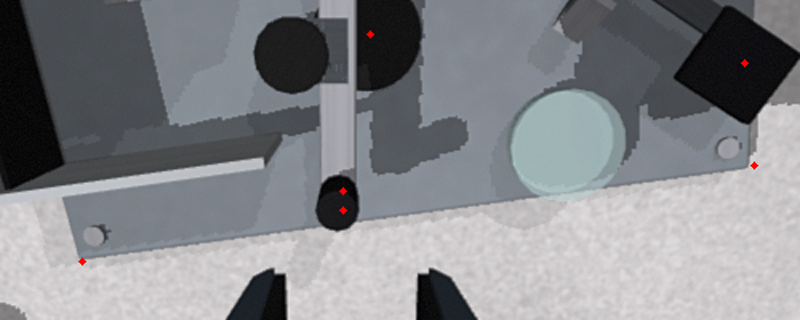

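{"api": "carry_out", "payload": {
  "rows": [
    [5,-0.1,0,0,0,0],
    [9,-0.2,0,0,0,0],
    [10.3,-0.2,0,0,0,0],
    [10.3,-0.2,0,0,0,0]
  ]
}}

```text
time: 2.95
ee_pos: [0.4743, -0.0122, 0.097]
tool_rot: [-0.2, 90.0, 170.6]
contact_force: [0.7, -0.6, 0.1]
gripper_width: 0.0369
```

Run:
```python
from pl import *
setcmd([10.3,-.2,0,0,0,0])
im=read_camera('scene')[:,:,::-1]
crop(im,235,170,200,150,4,'s2.png')
# arc plan: TCP follows with tool y = tan, offset so contact pad lead: centre = knob + .003tan
for v in np.arange(0.15,1.1401,.11).tolist()+[1.14]:
    th=np.pi-.14+TP[2]+v; tan=np.array([-np.sin(th),np.cos(th),0]);rad=np.array([np.cos(th),np.sin(th),0])
    c=tf(TP,arm(v,.18,.097))+.008*tan+.003*rad
    print(round(v,2),row(c,down(tan)))
```

```text
cmd [ 0.4741 -0.0122  0.0969] meas [ 0.4743 -0.0122  0.097 ] ydir cmd [-0.16  -0.987 -0.   ] meas [-0.16  -0.987 -0.   ] xdir [-0.001  0.    -1.   ] F [ 0.7 -0.6  0.1] w 0.0369 t 2.95 j [ -3.  15. 111.   0.  55.  96.]
0.15 [-0.0, 3.2, -0.5, -9, 0, 0]
0.26 [-0.0, 5.2, -1.0, -15, 0, 0]
0.37 [-0.0, 7.1, -1.7, -22, 0, 0]
0.48 [-0.0, 8.8, -2.7, -28, 0, 0]
0.59 [-0.0, 10.5, -3.8, -34, 0, 0]
0.7 [-0.0, 12.1, -5.1, -41, 0, 0]
0.81 [-0.0, 13.5, -6.5, -47, 0, 0]
0.92 [-0.0, 14.7, -8.1, -53, 0, 0]
1.03 [-0.0, 15.7, -9.8, -59, 0, 0]
1.14 [-0.0, 16.6, -11.7, -66, 0, 0]
1.14 [-0.0, 16.6, -11.7, -66, 0, 0]
```

View pics/s2.png

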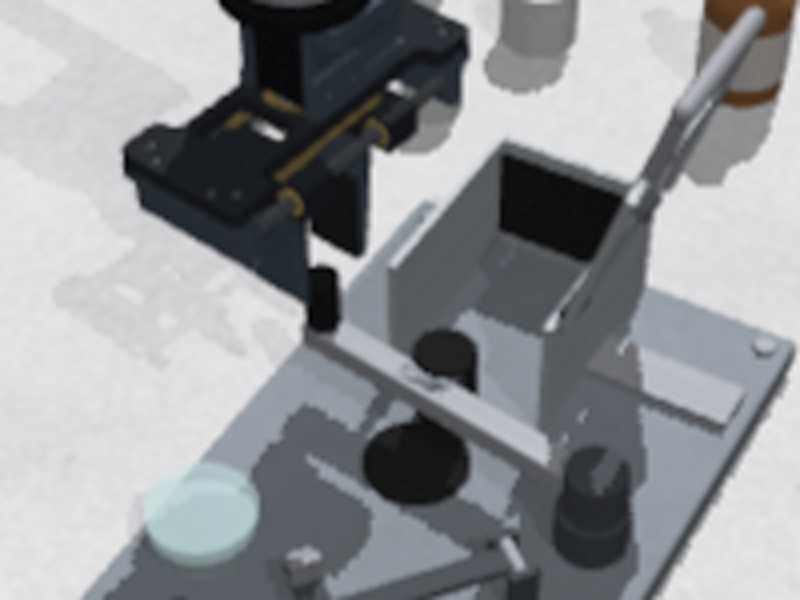

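Run:
```python
from pl import *
S=cam('scene'); o=observe(); f=lambda P:((proj(P,S)[0]-(235,170))*4).round(0)
p=o['ee_pos']; Rm=R.from_euler('xyz',o['tool_rot'],degrees=True).as_matrix()
for a in(.018,-.018):
  for z in (.016,-.016): print(a,z,f(p+Rm@[.019,a,z]),f(p+Rm@[-.03,a,z]))
print(f(tf(TP,arm(0,.18,.106))),f(tf(TP,arm(0,.18,.077))))
KW=cam('wrist');im=read_camera('wrist')[:,:,::-1];cv2.imwrite('pics/w2.png',im);print(proj(tf(TP,arm(0,.18,.106)),KW))
```

```text
0.018 0.016 [271. 317.] [266. 252.]
0.018 -0.016 [316. 343.] [312. 278.]
-0.018 0.016 [314. 280.] [310. 215.]
-0.018 -0.016 [358. 306.] [356. 240.]
[321. 276.] [323. 314.]
[[315.05367563 288.42947671]]
```

View pics/w2.png

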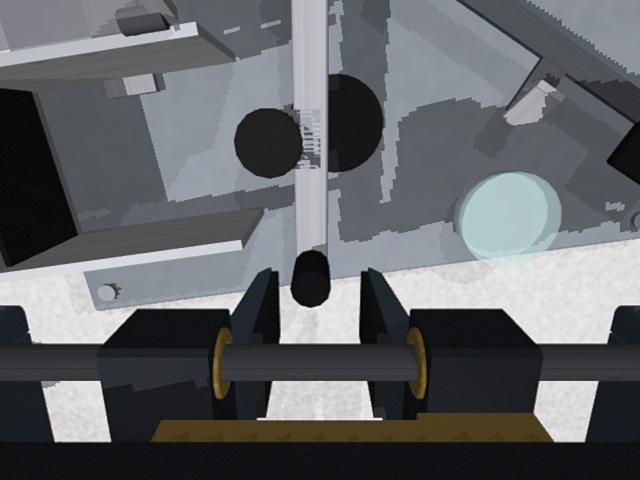

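Run:
```python
from pl import *
c=get_calibration('wrist'); K=np.array(c['K']);W=np.linalg.inv(np.array(c['hand_eye']))
for a in(.018,):
  for x in (.019,0,-.03):
    for z in (.016,0,-.016): print(x,a,z,proj([x,a,z],(K,W)).round(0))
print(cam('scene')[1][:3,:3].T@-cam('scene')[1][:3,3])
```

```text
0.019 0.018 0.016 [[353. 301.]]
0.019 0.018 0 [[354. 275.]]
0.019 0.018 -0.016 [[354. 247.]]
0 0.018 0.016 [[356. 317.]]
0 0.018 0 [[357. 288.]]
0 0.018 -0.016 [[358. 258.]]
-0.03 0.018 0.016 [[362. 348.]]
-0.03 0.018 0 [[363. 316.]]
-0.03 0.018 -0.016 [[364. 282.]]
[ 0.86850681 -0.61046658  0.80383395]
```

Run:
```python
from pl import *
im=read_camera('scene')[:,:,::-1]
im=cv2.convertScaleAbs(im,alpha=2.2,beta=10)
crop(im,260,165,100,95,8,'s3.png')
im=read_camera('top')[:,:,::-1]
im=cv2.convertScaleAbs(im,alpha=2.2,beta=10)
crop(im,270,200,100,90,8,'t3.png')
```

```text
(no output)
```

View pics/s3.png

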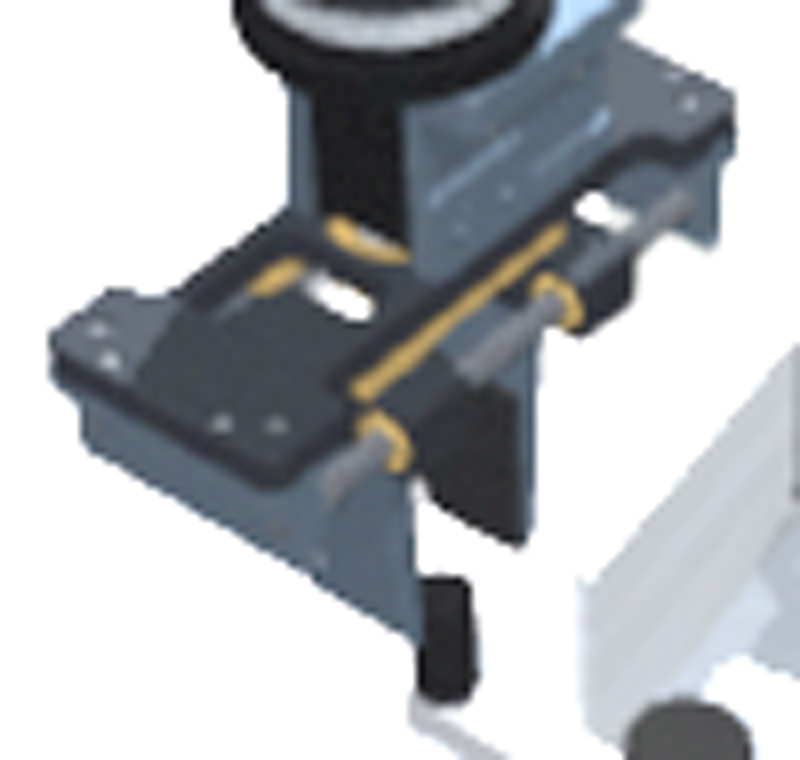

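View pics/t3.png

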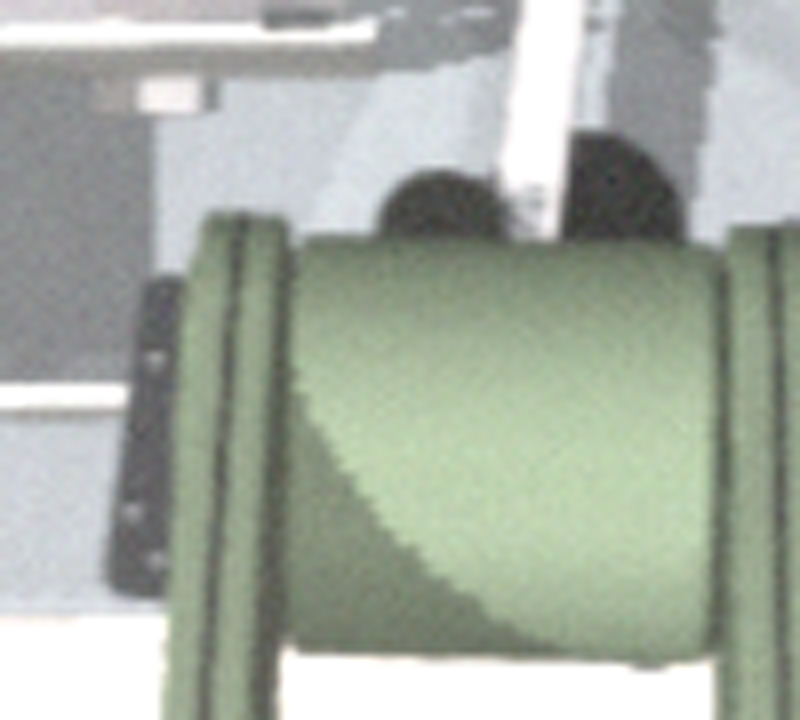

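Run:
```python
from pl import *
S=cam('scene');T=cam('top')
p=np.array([.227,.528,.196]); y=np.array([.395,.919,0]);z=np.array([.919,-.395,0])
for a in(.0455,-.0455):
  for x in(.019,-.02,-.06): print(a,x,[proj(p+y*a+z*b-[0,0,x],S)[0].round(0) for b in(-.016,.016)],[proj(p+y*a+z*b-[0,0,x],T)[0].round(0) for b in(-.016,.016)])
im=cv2.imread('pics/scene0.png'); crop(im,290,0,90,90,8,'s0g.png')
im=cv2.imread('pics/top0.png');im=cv2.convertScaleAbs(im,alpha=2.5); crop(im,0,360,110,120,6,'t0g.png')
```

```text
0.0455 0.019 [array([344.,  74.]), array([351.,  77.])] [array([ 33., 395.]), array([ 40., 380.])]
0.0455 -0.02 [array([344.,  61.]), array([351.,  64.])] [array([ 22., 400.]), array([ 29., 384.])]
0.0455 -0.06 [array([344.,  47.]), array([351.,  51.])] [array([ 10., 404.]), array([ 18., 388.])]
-0.0455 0.019 [array([319.,  82.]), array([326.,  86.])] [array([ 76., 413.]), array([ 82., 398.])]
-0.0455 -0.02 [array([319.,  69.]), array([326.,  73.])] [array([ 66., 418.]), array([ 73., 402.])]
-0.0455 -0.06 [array([318.,  55.]), array([325.,  59.])] [array([ 56., 423.]), array([ 63., 407.])]
```

View pics/s0g.png

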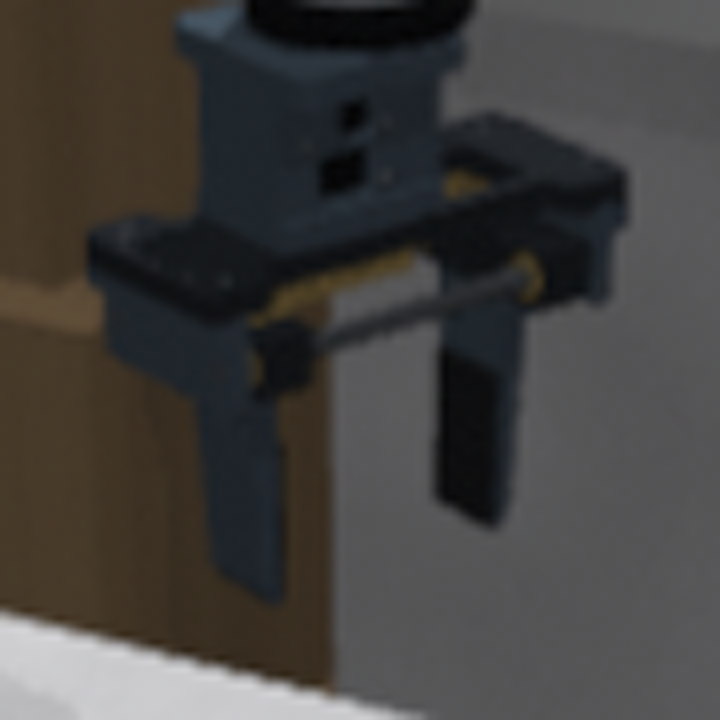

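View pics/t0g.png

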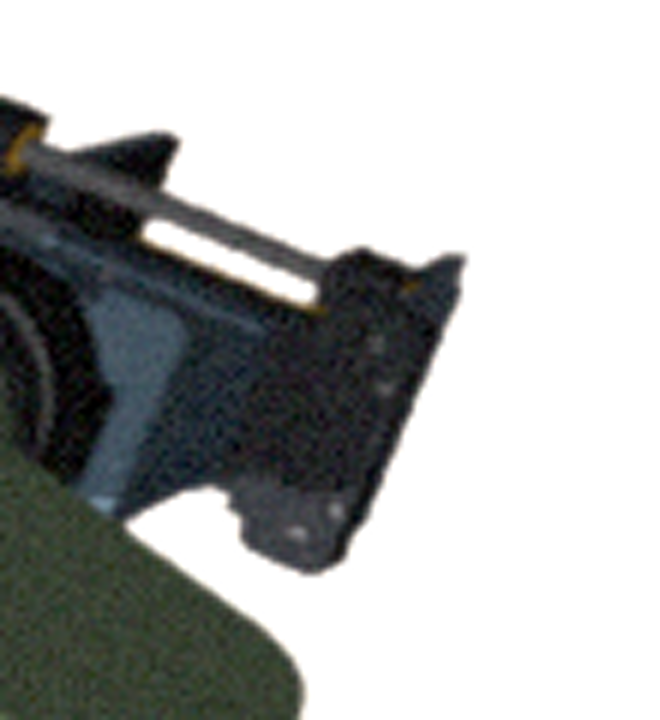

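{"api": "carry_out", "payload": {
  "rows": [
    [0,1.6,-0.2,-4,0,0],
    [0,3.2,-0.5,-9,0,0],
    [0,3.2,-0.5,-9,0,0]
  ]
}}

```text
time: 3.52
ee_pos: [0.4747, -0.0452, 0.0981]
tool_rot: [176.7, 89.9, -3.7]
contact_force: [0.3, -0.2, -0.4]
gripper_width: 0.0368
```

Run:
```python
from pl import *
setcmd([0,3.2,-.5,-9,0,0])
im=read_camera('scene')[:,:,::-1]
im=cv2.convertScaleAbs(im,alpha=1.6,beta=10)
crop(im,245,165,120,95,6,'s4.png')
```

```text
cmd [ 0.4739 -0.0446  0.0969] meas [ 0.4747 -0.0452  0.0981] ydir cmd [-0.003 -1.    -0.   ] meas [-0.007 -1.     0.   ] xdir [ 0.002 -0.    -1.   ] F [ 0.3 -0.2 -0.4] w 0.0368 t 3.525 j [ -7.  15. 111.   0.  55.  84.]
```

View pics/s4.png

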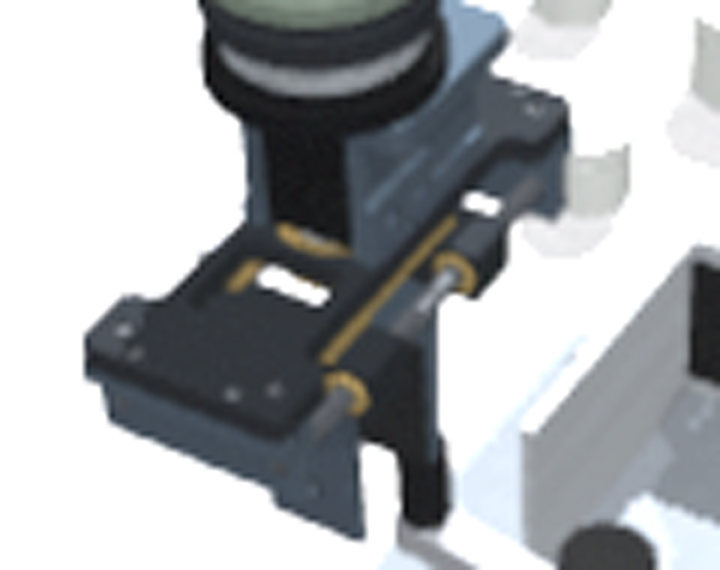

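Run:
```python
from pl import *
from scipy.optimize import least_squares
S=cam('scene'); 
A=dict(p=np.array([.4743,-.0122,.097]),R=R.from_euler('xyz',[-.2,90,170.6],degrees=True).as_matrix())
B=dict(p=np.array([.4747,-.0452,.0981]),R=R.from_euler('xyz',[176.7,89.9,-3.7],degrees=True).as_matrix())
obs=[(A,-.018,(325,233.1)),(B,.0182,(305.3,255.)),(A,.0182,(312.5,245.))]
y0=np.array([.919*0+.395,.919,0])
C=dict(p=np.array([.227,.528,.196]),R=np.column_stack([[0,0,-1],[.395,.919,0],[.919,-.395,0]]))
obs+=[(C,.0455,(352.5,65.6)),(C,-.0455,(325,75.2))]
for P,a,uv in obs:
  for th in(0,.0135):
    b=a+np.sign(a)*th; zz=-.016 if P is not C else .016
    f=lambda q:proj(P['p']+P['R']@[q[0],b,q[1]],S)[0]-uv
    r=least_squares(f,[0,zz]); print(b,r.x.round(4),np.abs(r.fun).max().round(2))
```

```text
-0.018 [-0.0236 -0.0192] 0.0
-0.0315 [-0.0067 -0.0077] 0.0
0.0182 [-0.0114 -0.0128] 0.0
0.0317 [-0.0286 -0.0224] 0.0
0.0182 [-0.0137 -0.0148] 0.0
0.0317 [-0.0321 -0.0272] 0.0
0.0455 [-0.019   0.0233] 0.0
0.059 [-0.0095  0.007 ] 0.0
-0.0455 [-0.0134  0.0128] 0.0
-0.059 [-0.0241  0.0314] 0.0
```

Run:
```python
from pl import *
th=np.pi-.14+TP[2]; tan=np.array([-np.sin(th),np.cos(th),0]);rad=np.array([np.cos(th),np.sin(th),0])
c=tf(TP,arm(0,.18,.088))+.003*tan+.004*rad
print(row([c[0],c[1],.1],down(tan)),row([c[0],c[1],.065],down(tan)))
```

```text
[-0.3, -3.2, -0.1, 9, 0, 0] [3.2, -3.2, -0.1, 9, 0, 0]
```

{"api": "carry_out", "payload": {
  "rows": [
    [-0.5,-1.6,-0.1,5,0,0],
    [-0.5,-3.2,-0.1,9,0,0],
    [-0.5,-3.2,-0.1,9,0,0],
    [1.5,-3.2,-0.1,9,0,0],
    [3.2,-3.2,-0.1,9,0,0],
    [3.2,-3.2,-0.1,9,0,0]
  ]
}}

```text
time: 4.32
ee_pos: [0.4742, -0.0127, 0.0642]
tool_rot: [7.4, 89.8, 178.1]
contact_force: [-0.4, 0.3, 0.6]
gripper_width: 0.0363
```

Run:
```python
from pl import *
setcmd([3.2,-3.2,-.1,9,0,0])
im=read_camera('scene')[:,:,::-1]
im=cv2.convertScaleAbs(im,alpha=1.6,beta=10)
crop(im,245,165,120,95,6,'s5.png')
for v in np.arange(0.15,1.13,.11).tolist()+[1.13]:
    th=np.pi-.14+TP[2]+v; tan=np.array([-np.sin(th),np.cos(th),0]);rad=np.array([np.cos(th),np.sin(th),0])
    c=tf(TP,arm(v,.18,.065))+.008*tan+.003*rad
    print(round(v,2),row(c,down(tan)))
```

```text
cmd [ 0.475  -0.0126  0.0649] meas [ 0.4742 -0.0127  0.0642] ydir cmd [-0.16  -0.987 -0.   ] meas [-0.16  -0.987  0.   ] xdir [-0.003  0.    -1.   ] F [-0.4  0.3  0.6] w 0.0363 t 4.325 j [ -3.  17. 113.  -0.  50.  96.]
0.15 [-0.0, 3.2, -0.4, -9, 0, 0]
0.26 [-0.0, 5.1, -0.9, -15, 0, 0]
0.37 [-0.0, 7.0, -1.6, -22, 0, 0]
0.48 [-0.0, 8.8, -2.6, -28, 0, 0]
0.59 [-0.0, 10.5, -3.7, -34, 0, 0]
0.7 [-0.0, 12.0, -5.0, -41, 0, 0]
0.81 [-0.0, 13.4, -6.4, -47, 0, 0]
0.92 [-0.0, 14.7, -8.0, -53, 0, 0]
1.03 [-0.0, 15.7, -9.7, -59, 0, 0]
1.13 [-0.0, 16.5, -11.4, -65, 0, 0]
```

View pics/s5.png

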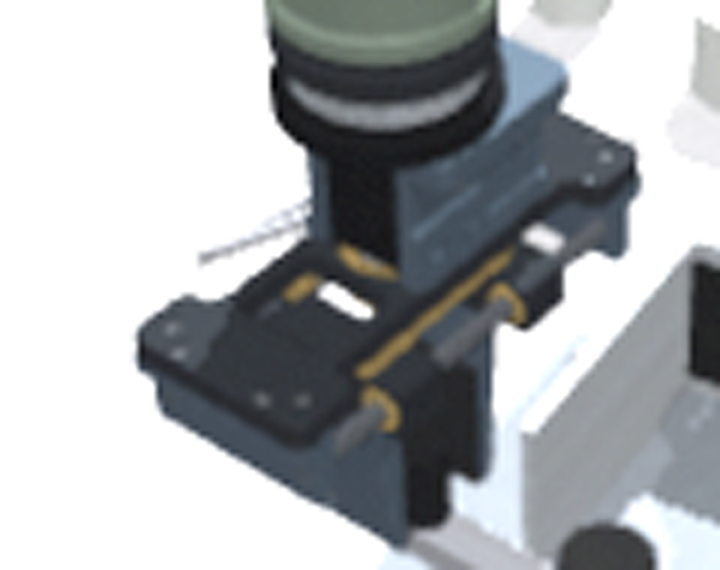

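{"api": "carry_out", "payload": {
  "rows": [
    [0,1.6,-0.2,-4,0,0],
    [0,3.2,-0.4,-9,0,0],
    [0,5.1,-0.9,-15,0,0],
    [0,7.0,-1.6,-22,0,0],
    [0,8.8,-2.6,-28,0,0],
    [0,10.5,-3.7,-34,0,0],
    [0,12.0,-5.0,-41,0,0],
    [0,13.4,-6.4,-47,0,0],
    [0,14.1,-7.2,-50,0,0],
    [0,14.7,-8.0,-53,0,0],
    [0,15.2,-8.9,-56,0,0],
    [0,15.7,-9.7,-59,0,0],
    [0,15.7,-9.7,-59,0,0]
  ]
}}

```text
time: 6.0
ee_pos: [0.5456, -0.1831, 0.0656]
tool_rot: [-127.4, 90.0, 102.3]
contact_force: [-2.1, 2.5, 2.1]
gripper_width: 0.0364
```

Run:
```python
from pl import *
setcmd([0,15.7,-9.7,-59,0,0])
im=read_camera('scene')[:,:,::-1]
crop(im,220,190,200,150,4,'s6.png')
for v in (1.09,1.12,1.14):
    th=np.pi-.14+TP[2]+v; tan=np.array([-np.sin(th),np.cos(th),0]);rad=np.array([np.cos(th),np.sin(th),0])
    c=tf(TP,arm(v,.18,.065))+.008*tan+.003*rad
    print(round(v,2),row(c,down(tan)))
```

```text
cmd [ 0.5457 -0.183   0.0649] meas [ 0.5456 -0.1831  0.0656] ydir cmd [ 0.764 -0.645 -0.   ] meas [ 0.763 -0.647 -0.001] xdir [-0.     0.001 -1.   ] F [-2.1  2.5  2.1] w 0.0364 t 6.0 j [-20.  25. 100.   0.  55.  21.]
1.09 [-0.0, 1.1, -0.1, -4, 0, 0]
1.12 [-0.0, 1.7, -0.2, -6, 0, 0]
1.14 [-0.0, 2.0, -0.2, -7, 0, 0]
```

View pics/s6.png

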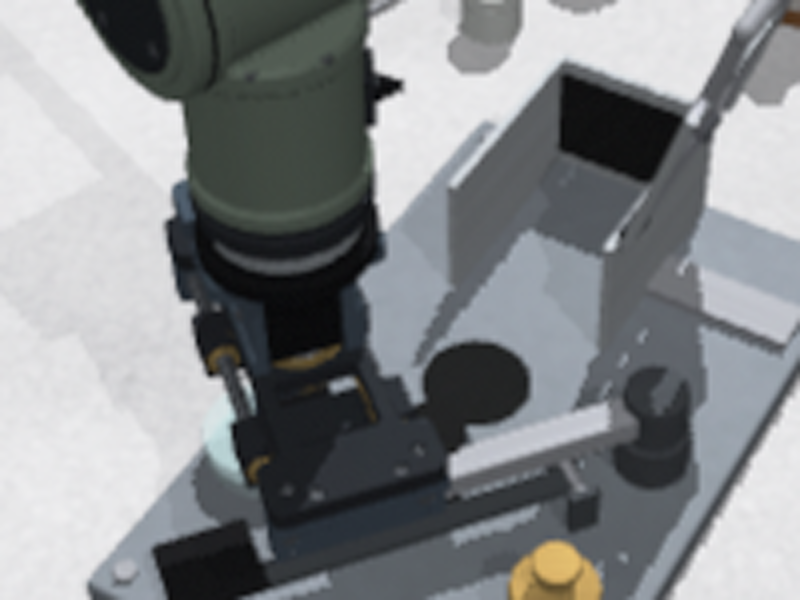

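Arm is being carried (arm at ~1.03). Continue to ~1.12 and then ease back.

{"api": "carry_out", "payload": {
  "rows": [
    [0,0.6,-0.1,-2,0,0],
    [0,1.1,-0.1,-4,0,0],
    [0,1.5,-0.2,-6,0,0],
    [0,1.7,-0.2,-6,0,0],
    [0,1.7,-0.2,-6,0,0]
  ]
}}

```text
time: 6.68
ee_pos: [0.5599, -0.1926, 0.0651]
tool_rot: [-115.8, 90.0, 119.9]
contact_force: [-1.1, 1.6, 1.3]
gripper_width: 0.0364
```

Run:
```python
from pl import *
setcmd([0,1.7,-.2,-6,0,0])
im=read_camera('scene')[:,:,::-1]
crop(im,220,190,200,150,4,'s7.png')
```

```text
cmd [ 0.56   -0.1925  0.0649] meas [ 0.5599 -0.1926  0.0651] ydir cmd [ 0.827 -0.562 -0.   ] meas [ 0.826 -0.563 -0.   ] xdir [-0.  0. -1.] F [-1.1  1.6  1.3] w 0.0364 t 6.675 j [-20.  26.  98.   0.  56.  14.]
```

View pics/s7.png

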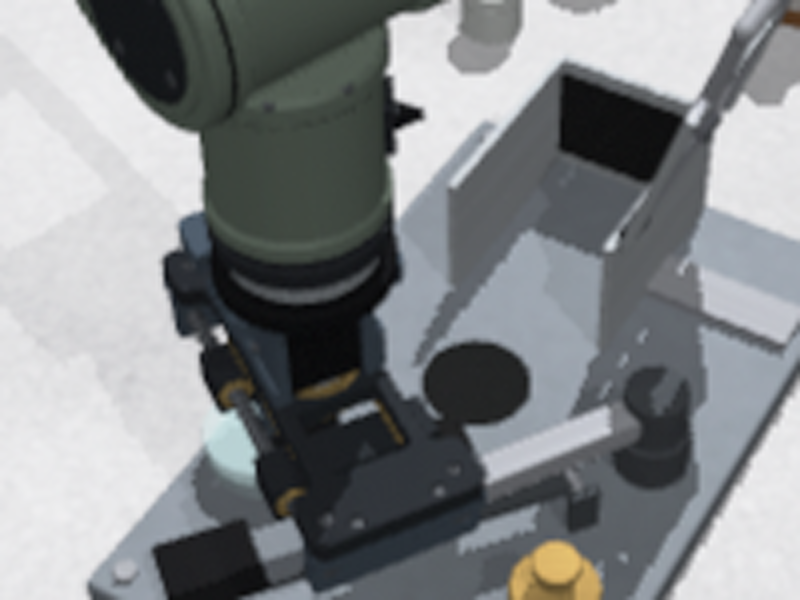

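{"api": "carry_out", "payload": {
  "rows": [
    [0,-0.4,0,1,0,0],
    [0,-0.8,0.1,2,0,0],
    [0,-1.2,0.1,3,0,0],
    [0,-1.6,0.2,4,0,0],
    [0,-2.1,0.3,5,0,0],
    [0,-2.1,0.3,5,0,0]
  ]
}}

```text
time: 7.48
ee_pos: [0.5411, -0.1838, 0.0653]
tool_rot: [86.1, 89.9, -43.2]
contact_force: [-0.5, 0.4, -0.2]
gripper_width: 0.0359
```

Run:
```python
from pl import *
setcmd([0,-2.1,.3,5,0,0])
im=read_camera('scene')[:,:,::-1]
crop(im,220,190,200,150,4,'s8.png')
im=read_camera('wrist')[:,:,::-1]; cv2.imwrite('pics/w8.png',im)
```

```text
cmd [ 0.5409 -0.1832  0.0649] meas [ 0.5411 -0.1838  0.0653] ydir cmd [ 0.775 -0.632 -0.   ] meas [ 0.774 -0.633  0.002] xdir [ 0.001 -0.001 -1.   ] F [-0.5  0.4 -0.2] w 0.0359 t 7.475 j [-20.  24. 101.  -0.  55.  19.]
```

View pics/s8.png

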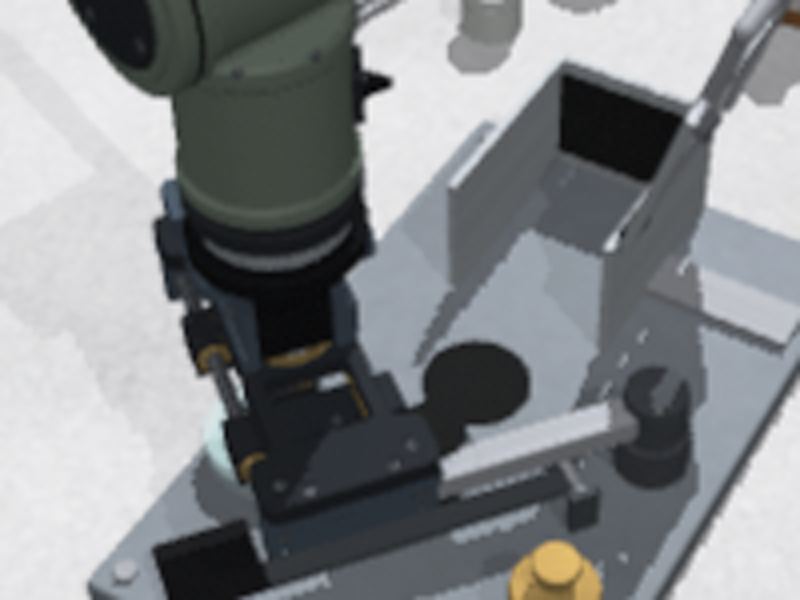

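View pics/w8.png

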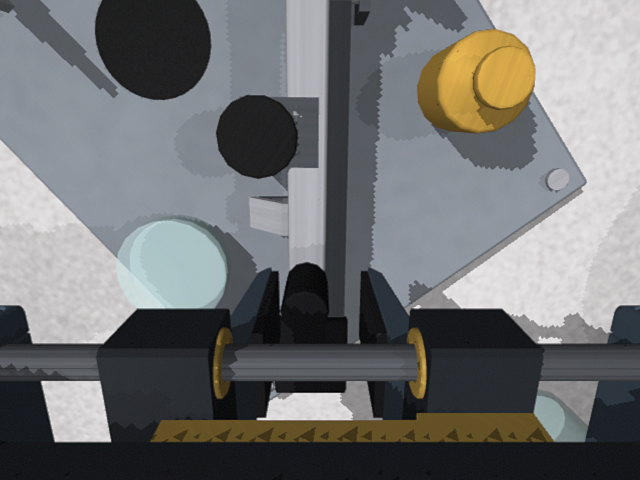

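{"api": "carry_out", "payload": {
  "rows": [
    [-4,0,0,0,0,0],
    [-9,0,0,0,0,0],
    [-13,0,0,0,0,0],
    [-13,0,0,0,0,0]
  ],
  "hand": 0.45
}}

```text
time: 8.07
ee_pos: [0.5433, -0.1844, 0.1989]
tool_rot: [108.1, 89.5, -21.1]
contact_force: [-0.1, -0.7, -0.5]
gripper_width: 0.0407
```

Run:
```python
from pl import *
setcmd([-13,0,0,0,0,0])
im=read_camera('scene')[:,:,::-1]
crop(im,220,190,200,150,4,'s9.png')
im=read_camera('wrist')[:,:,::-1]; cv2.imwrite('pics/w9.png',im)
KW=cam('wrist')
for v in(.95,1.0,1.04): print(v,proj(tf(TP,arm(v,.18,.106)),KW).round(0),((proj(tf(TP,arm(v,.18,.106)),cam('scene'))-(220,190))*4).round(0))
```

```text
cmd [ 0.5409 -0.1832  0.1949] meas [ 0.5433 -0.1844  0.1989] ydir cmd [ 0.775 -0.632 -0.   ] meas [ 0.774 -0.633  0.008] xdir [ 0.008 -0.003 -1.   ] F [-0.1 -0.7 -0.5] w 0.0407 t 8.075 j [-20.  18.  90.  -0.  72.  19.]
0.95 [[293. 230.]] [[306. 435.]]
1.0 [[306. 230.]] [[311. 449.]]
1.04 [[316. 231.]] [[315. 461.]]
```

View pics/w9.png

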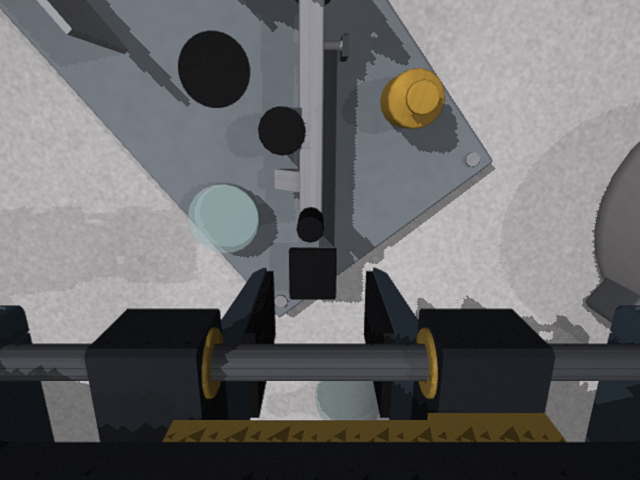

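View pics/s9.png

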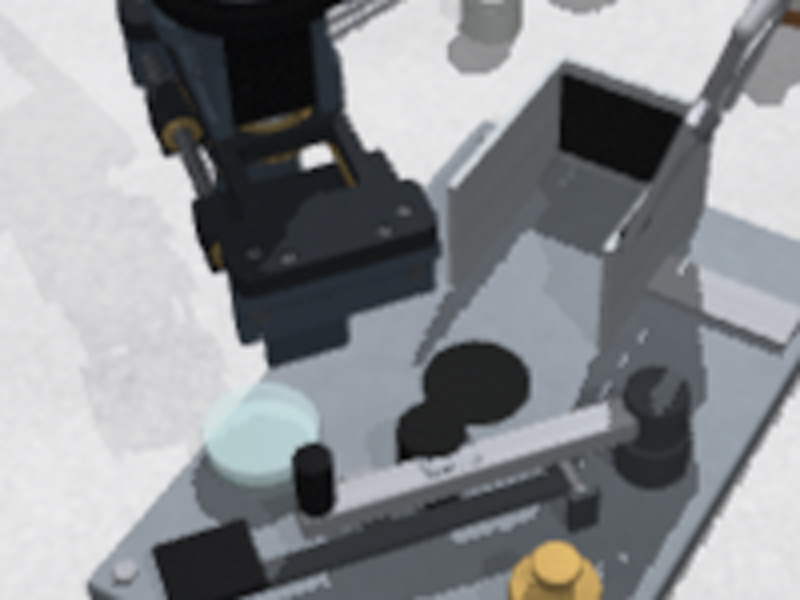

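Run:
```python
from pl import *
y=[np.cos(np.radians(45)),np.sin(np.radians(45))]
print(row([.42,-.12,.2],down([1,-.3])))
print(row([.42,.1,.2],down([1,.3])))
print(row([.42,.34,.2],down(y)))
T=cam('top'); print(back((151,224),.06,T))
```

```text
[-0.5, -13.4, 2.7, -22, 0, 0]
[-0.5, -27.3, -14.3, -56, 0, 0]
[-0.5, -42.4, -32.9, -84, 0, 0]
[0.57134316 0.38047633 0.06      ]
```

{"api": "carry_out", "payload": {
  "rows": [
    [-0.5,-6,1.3,-11,0,0],
    [-0.5,-12,2.3,-20,0,0],
    [-0.5,-17,-2,-30,0,0],
    [-0.5,-21,-6.5,-40,0,0],
    [-0.5,-27.3,-14.3,-52,0,0],
    [-0.5,-34,-23,-62,0,0],
    [-0.5,-42.4,-32.9,-73,0,0],
    [-0.5,-42.4,-32.9,-84,0,0],
    [-0.5,-42.4,-32.9,-84,0,0],
    [-0.5,-42.4,-32.9,-84,0,0],
    [-0.5,-42.4,-32.9,-84,0,0],
    [-0.5,-42.4,-32.9,-84,0,0]
  ],
  "hand": 0.88
}}

```text
time: 9.68
ee_pos: [0.4201, 0.3385, 0.1988]
tool_rot: [-86.9, 89.8, -132.2]
contact_force: [0.2, -0.6, 0.3]
gripper_width: 0.0804
```

Run:
```python
from pl import *
setcmd([-0.5,-42.4,-32.9,-84,0,0])
im=read_camera('wrist')[:,:,::-1]; cv2.imwrite('pics/w10.png',im)
KW=cam('wrist')
for n,P in dict(big=[.4285,.362,.05],mid=[.40,.257,.04],third=[.326,.381,.04]).items(): print(n,proj(P,KW).round(0))
cv2.imwrite('pics/t10.png',read_camera('top')[:,:,::-1])
```

```text
cmd [0.4202 0.3397 0.2   ] meas [0.4201 0.3385 0.1988] ydir cmd [ 0.709  0.705 -0.   ] meas [ 0.71   0.704 -0.003] xdir [-0.002 -0.002 -1.   ] F [ 0.2 -0.6  0.3] w 0.0804 t 9.675 j [38. 15. 94. -0. 71. -7.]
big [[345. 206.]]
mid [[240. 262.]]
third [[273. 100.]]
```

View pics/w10.png

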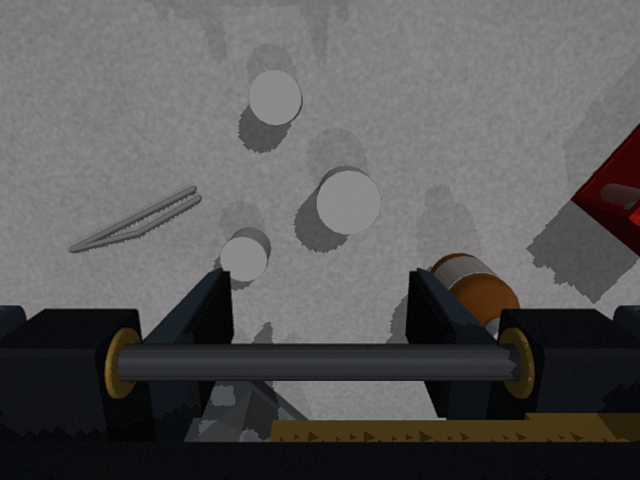

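View pics/t10.png

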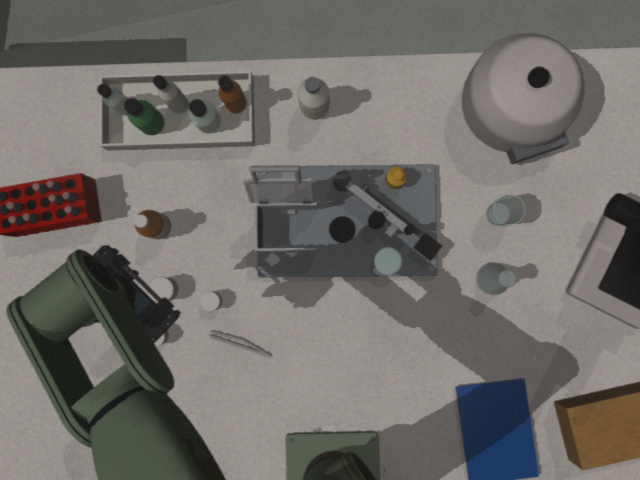

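Run:
```python
from pl import *
KW=cam('wrist'); b=back((348.5,201.5),.05,KW); e=back((380.5,201.5),.05,KW); print(b, 2*np.linalg.norm(e-b))
c=(b[:2]+[.4285,.362])/2; print(c)
D=down([1,1])
for z in(.1,.03,.0): print(row([c[0],c[1],z],D))
```

```text
[0.42838025 0.36679694 0.05      ] 0.05420550926156907
[0.42844013 0.36439847]
[10.0, 2.3, -1.2, 0, 0, 0]
[17.0, 2.3, -1.2, 0, 0, 0]
[20.0, 2.3, -1.2, 0, 0, 0]
```

{"api": "carry_out", "payload": {
  "rows": [
    [5,2.3,-1.2,0,0,0],
    [10,2.3,-1.2,0,0,0],
    [14,2.3,-1.2,0,0,0],
    [17,2.3,-1.2,0,0,0],
    [18.5,2.3,-1.2,0,0,0],
    [19.5,2.3,-1.2,0,0,0],
    [19.5,2.3,-1.2,0,0,0]
  ]
}}

```text
time: 10.65
ee_pos: [0.4289, 0.3643, 0.0053]
tool_rot: [86.0, 90.0, 40.7]
contact_force: [0.1, 0.4, -1.0]
gripper_width: 0.0799
```

Run:
```python
from pl import *
setcmd([19.5,2.3,-1.2,0,0,0])
im=read_camera('scene')[:,:,::-1]
im=cv2.convertScaleAbs(im,alpha=1.5)
crop(im,310,110,130,100,6,'s11.png')
cv2.imwrite('pics/w11.png',read_camera('wrist')[:,:,::-1])
```

```text
cmd [0.428  0.3645 0.005 ] meas [0.4289 0.3643 0.0053] ydir cmd [ 0.709  0.705 -0.   ] meas [0.711 0.704 0.   ] xdir [ 0.  0. -1.] F [ 0.1  0.4 -1. ] w 0.0799 t 10.65 j [ 39.  28. 105.   0.  47.  -6.]
```

View pics/s11.png

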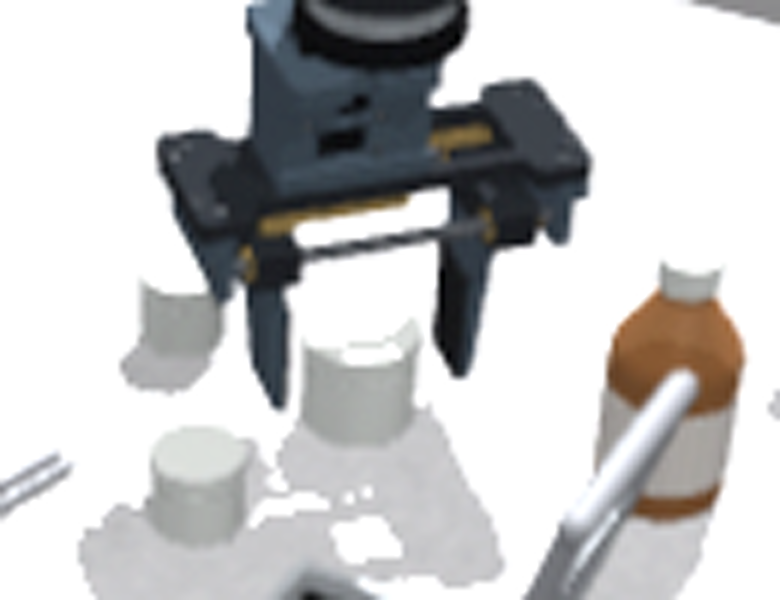

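View pics/w11.png

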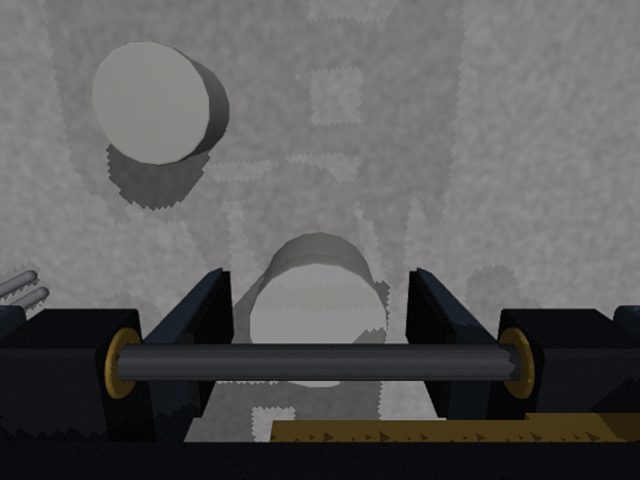

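{"api": "carry_out", "payload": {
  "rows": [
    [0.6,0,0,0,0,0],
    [0.6,0,0,0,0,0]
  ]
}}

```text
time: 11.0
ee_pos: [0.4284, 0.3644, -0.001]
tool_rot: [-115.3, 90.0, -160.5]
contact_force: [-0.3, 0.1, -0.4]
gripper_width: 0.0805
```

{"api": "carry_out", "payload": {
  "rows": [
    [0,0,0,0,0,0],
    [0,0,0,0,0,0],
    [0,0,0,0,0,0],
    [0,0,0,0,0,0],
    [0,0,0,0,0,0],
    [0,0,0,0,0,0]
  ],
  "hand": 0.4,
  "newtons": 12
}}

```text
time: 11.75
ee_pos: [0.4286, 0.3645, -0.0008]
tool_rot: [97.1, 90.0, 51.8]
contact_force: [-0.3, 0.2, 1.3]
gripper_width: 0.0556
```

Run:
```python
from pl import *
setcmd([.6,0,0,0,0,0])
print(row([.428,.3645,.12],down([1,1])))
```

```text
cmd [ 0.428   0.3645 -0.001 ] meas [ 0.4286  0.3645 -0.0008] ydir cmd [ 0.709  0.705 -0.   ] meas [0.71  0.704 0.   ] xdir [ 0.  0. -1.] F [-0.3  0.2  1.3] w 0.0556 t 11.75 j [ 39.  28. 106.   0.  46.  -6.]
[-12.1, -0.0, -0.0, 0, 0, 0]
```

Run:
```python
from pl import *
D=down([1,-.0133]); s=tf(TP,[-.02,0,.02])
for P,a in (([.428,.3645,.12],45),([.43,.2,.15],25),([.44,0,.15],0),([s[0]-.05,s[1],.13],-.76),([s[0],s[1],.11],-.76),([s[0],s[1],.02],-.76)):
  a=np.radians(a);print(row(P,down([np.cos(a),np.sin(a)])))
```

```text
[-12.1, -0.0, -0.0, 0, 0, 0]
[-15.1, -11.5, 11.8, 20, 0, 0]
[-15.1, -24.8, 26.7, 45, 0, 0]
[-13.1, -23.0, 33.6, 46, 0, 0]
[-11.1, -19.4, 37.1, 46, 0, 0]
[-2.1, -19.4, 37.1, 46, 0, 0]
```

{"api": "carry_out", "payload": {
  "rows": [
    [-4,0,0,0,0,0],
    [-9,0,0,0,0,0],
    [-13,-2,2,4,0,0],
    [-15.1,-6,6,10,0,0],
    [-15.1,-10,10,17,0,0],
    [-15.1,-14,14.5,24,0,0],
    [-15.1,-18,19,31,0,0],
    [-15.1,-22,23.5,38,0,0],
    [-15.1,-24.8,26.7,43,0,0],
    [-14.5,-24,30,46,0,0],
    [-13.1,-23,33.6,46,0,0],
    [-12,-21.2,35.4,46,0,0],
    [-11.1,-19.4,37.1,46,0,0],
    [-11.1,-19.4,37.1,46,0,0],
    [-11.1,-19.4,37.1,46,0,0]
  ]
}}

```text
time: 13.62
ee_pos: [0.5509, -0.0355, 0.1099]
tool_rot: [-94.0, 89.9, 174.8]
contact_force: [0.1, -0.6, -1.2]
gripper_width: 0.0552
```

Run:
```python
from pl import *
setcmd([-11.1,-19.4,37.1,46,0,0])
cv2.imwrite('pics/w12.png',read_camera('wrist')[:,:,::-1])
im=read_camera('scene')[:,:,::-1]
crop(im,220,140,200,150,4,'s12.png')
KW=cam('wrist'); print(proj(tf(TP,[-.02,0,.02]),KW))
s=tf(TP,[-.02,0,.02])
a=np.radians(-.76)
for z in(.06,.03,.02): print(row([s[0],s[1],z],down([np.cos(a),np.sin(a)])))
```

```text
cmd [ 0.5519 -0.0355  0.1099] meas [ 0.5509 -0.0355  0.1099] ydir cmd [ 1.    -0.021 -0.   ] meas [ 1.    -0.022 -0.002] xdir [-0.002  0.    -1.   ] F [ 0.1 -0.6 -1.2] w 0.0552 t 13.625 j [ -5.  20. 100.   0.  60.  -4.]
[[319.54732147 239.21947337]]
[5.0, 0.0, 0.1, 0, 0, 0]
[8.0, 0.0, 0.1, 0, 0, 0]
[9.0, 0.0, 0.1, 0, 0, 0]
```

View pics/w12.png

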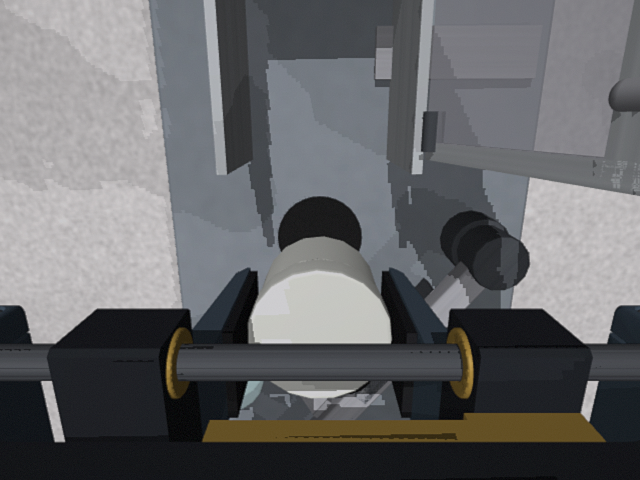

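View pics/s12.png

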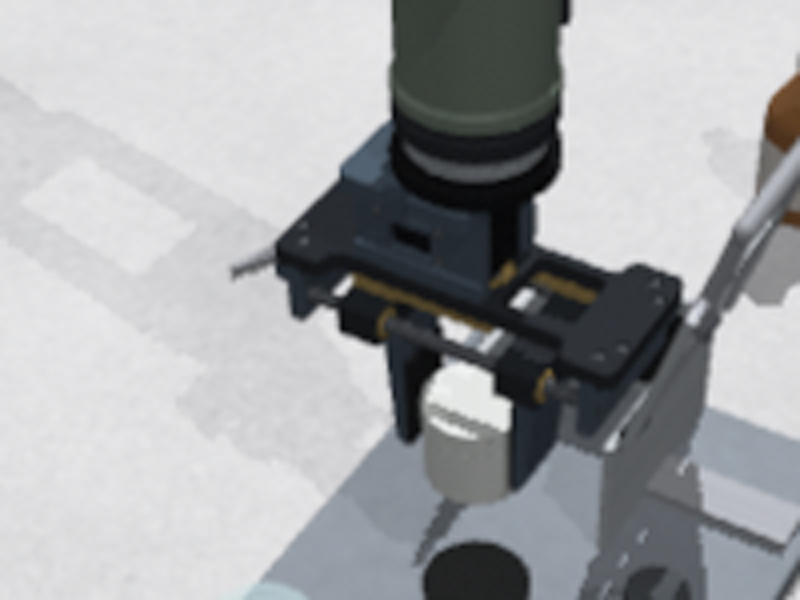

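{"api": "carry_out", "payload": {
  "rows": [
    [2.5,0,0.1,0,0,0],
    [5,0,0.1,0,0,0],
    [7,0,0.1,0,0,0],
    [8,0,0.1,0,0,0],
    [8.6,0,0.1,0,0,0],
    [8.6,0,0.1,0,0,0]
  ]
}}

```text
time: 14.48
ee_pos: [0.552, -0.0366, 0.0243]
tool_rot: [100.5, 90.0, 9.2]
contact_force: [-0.0, -0.4, -0.6]
gripper_width: 0.0555
```

Run:
```python
from pl import *
setcmd([8.6,0,.1,0,0,0])
im=read_camera('scene')[:,:,::-1]
crop(im,240,160,160,120,5,'s13.png')
```

```text
cmd [ 0.5518 -0.0365  0.0239] meas [ 0.552  -0.0366  0.0243] ydir cmd [ 1.    -0.021 -0.   ] meas [ 1.    -0.022  0.   ] xdir [ 0.  0. -1.] F [-0.  -0.4 -0.6] w 0.0555 t 14.475 j [ -5.  26. 106.   0.  48.  -4.]
```

View pics/s13.png

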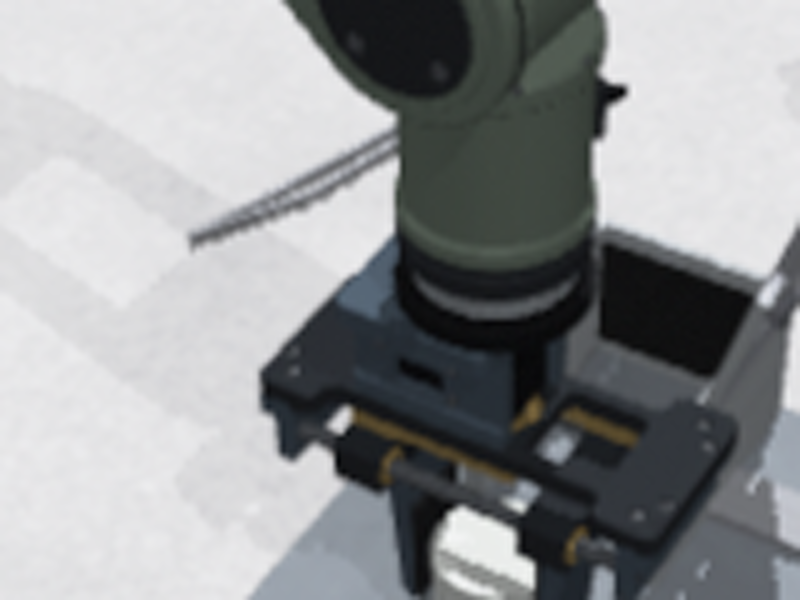

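Lower by small steps to feel the plate, watching the force.

{"api": "carry_out", "payload": {
  "rows": [
    [0.2,0,0,0,0,0],
    [0.4,0,0,0,0,0],
    [0.4,0,0,0,0,0]
  ]
}}

```text
time: 14.9
ee_pos: [0.5519, -0.0366, 0.02]
tool_rot: [-112.6, 90.0, 156.2]
contact_force: [-0.4, 1.0, -1.2]
gripper_width: 0.0555
```

{"api": "carry_out", "payload": {
  "rows": [
    [0.1,0,0,0,0,0],
    [0.1,0,0,0,0,0]
  ]
}}

```text
time: 15.15
ee_pos: [0.5521, -0.0366, 0.0191]
tool_rot: [86.6, 90.0, -4.7]
contact_force: [0.2, 0.3, -0.4]
gripper_width: 0.0552
```

{"api": "carry_out", "payload": {
  "rows": [
    [0.05,0,0,0,0,0],
    [0.05,0,0,0,0,0]
  ]
}}

```text
time: 15.4
ee_pos: [0.5521, -0.0367, 0.0191]
tool_rot: [84.7, 90.0, -6.6]
contact_force: [-1.9, -0.7, 5.2]
gripper_width: 0.0553
```

{"api": "carry_out", "payload": {
  "rows": [
    [0,0,0,0,0,0],
    [0,0,0,0,0,0],
    [0,0,0,0,0,0],
    [-0.5,0,0,0,0,0],
    [-2,0,0,0,0,0],
    [-5,0,0,0,0,0],
    [-10,0,0,0,0,0],
    [-13,0,0,0,0,0],
    [-13,0,0,0,0,0]
  ],
  "hand": 0.75
}}

```text
time: 16.52
ee_pos: [0.5539, -0.0367, 0.1522]
tool_rot: [87.2, 89.6, -4.0]
contact_force: [-0.4, 0.3, -0.4]
gripper_width: 0.0684
```

Run:
```python
from pl import *
for r in ([.4,0,0,0,0,0],[.1,0,0,0,0,0],[.05,0,0,0,0,0],[-13,0,0,0,0,0]): setcmd(r)
cv2.imwrite('pics/w14.png',read_camera('wrist')[:,:,::-1])
im=read_camera('scene')[:,:,::-1]
crop(im,240,180,160,120,5,'s14.png')
KW=cam('wrist')
f=lambda P:proj(tf(TP,P),KW)[0].round(0)
print(f([-.02,0,.02]),f([-.02,0,.07]),[f([-.02+.028*np.cos(t),.028*np.sin(t),.07]) for t in (0,1.57,3.14,4.71)])
```

```text
cmd [ 0.5518 -0.0365  0.0199] meas [ 0.5539 -0.0367  0.1522] ydir cmd [ 1.    -0.021 -0.   ] meas [ 1.    -0.022  0.007] xdir [ 0.007 -0.001 -1.   ] F [-0.4  0.3 -0.4] w 0.0684 t 16.525 j [-5. 18. 97.  0. 65. -4.]
cmd [ 0.5518 -0.0365  0.0189] meas [ 0.5539 -0.0367  0.1522] ydir cmd [ 1.    -0.021 -0.   ] meas [ 1.    -0.022  0.007] xdir [ 0.007 -0.001 -1.   ] F [-0.4  0.3 -0.4] w 0.0684 t 16.525 j [-5. 18. 97.  0. 65. -4.]
cmd [ 0.5518 -0.0365  0.0184] meas [ 0.5539 -0.0367  0.1522] ydir cmd [ 1.    -0.021 -0.   ] meas [ 1.    -0.022  0.007] xdir [ 0.007 -0.001 -1.   ] F [-0.4  0.3 -0.4] w 0.0684 t 16.525 j [-5. 18. 97.  0. 65. -4.]
cmd [ 0.5519 -0.0365  0.1484] meas [ 0.5539 -0.0367  0.1522] ydir cmd [ 1.    -0.021 -0.   ] meas [ 1.    -0.022  0.007] xdir [ 0.007 -0.001 -1.   ] F [-0.4  0.3 -0.4] w 0.0684 t 16.525 j [-5. 18. 97.  0. 65. -4.]
[319. 225.] [319. 243.] [array([360., 242.]), array([319., 203.]), array([278., 243.]), array([319., 280.])]
```

View pics/w14.png

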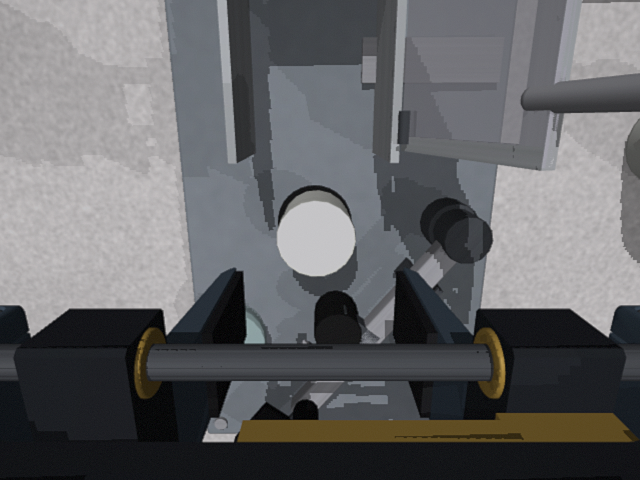

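View pics/s14.png

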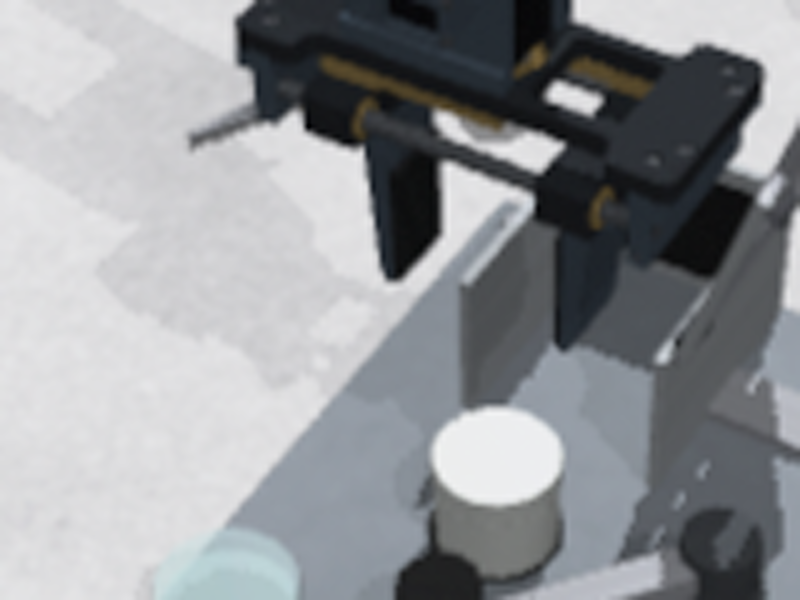

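Run:
```python
from pl import *
S=cam('scene');T=cam('top');W=cam('wrist')
for v in(1.80,1.85,1.9):
  for y in(.128-.042,.128+.042):
    P=tf(TP,[.03-.15*np.cos(v),y,.1+.15*np.sin(v)]); print(v,y,P.round(3),'scene',proj(P,S)[0].round(1),'top',proj(P,T)[0].round(1),'wrist',proj(P,W)[0].round(0))
im=cv2.imread('pics/scene0.png');crop(im,380,155,60,75,8,'g.png')
im=cv2.imread('pics/top0.png');crop(im,240,155,75,60,8,'gt.png')
```

```text
1.8 0.086 [0.637 0.049 0.246] scene [400.9 194.8] top [297.  174.4] wrist [709.  92.]
1.8 0.17 [0.638 0.133 0.246] scene [418.4 171.5] top [251.8 175.1] wrist [ 853. -488.]
1.85 0.086 [0.644 0.049 0.244] scene [404.3 196.8] top [297.  170.7] wrist [735.  92.]
1.85 0.17 [0.646 0.133 0.244] scene [421.7 173.3] top [251.9 171.4] wrist [ 884. -471.]
1.9 0.086 [0.652 0.049 0.242] scene [407.7 198.9] top [297.  167.2] wrist [757.  93.]
1.9 0.17 [0.653 0.133 0.242] scene [425.  175.3] top [252.1 167.8] wrist [ 910. -453.]
```

View pics/g.png

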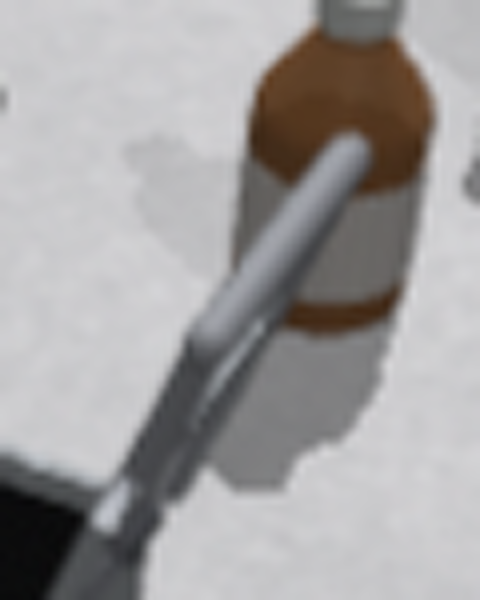

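View pics/gt.png

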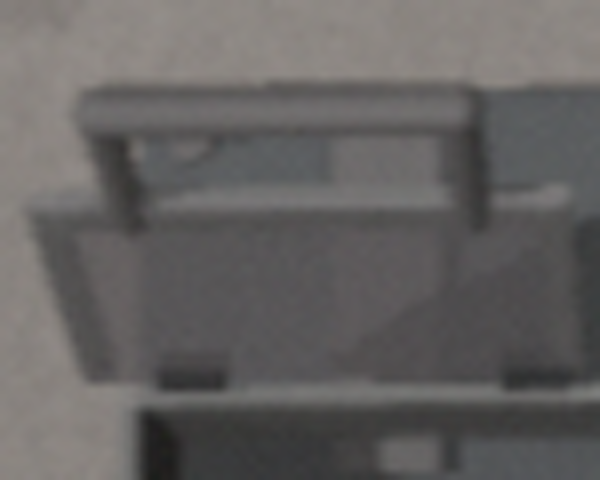

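Run:
```python
from pl import *
a=np.radians(-.76);D=down([np.cos(a),np.sin(a)])
for P in([.552,-.036,.27],[.648,.091,.27],[.648,.091,.217]): print(row(P,D))
im=read_camera('top')[:,:,::-1];crop(im,245,155,200,130,4,'t15.png')
```

```text
[-12.2, 0.0, -0.0, 0, 0, 0]
[-12.2, 9.3, -12.9, 0, 0, 0]
[-6.9, 9.3, -12.9, 0, 0, 0]
```

View pics/t15.png

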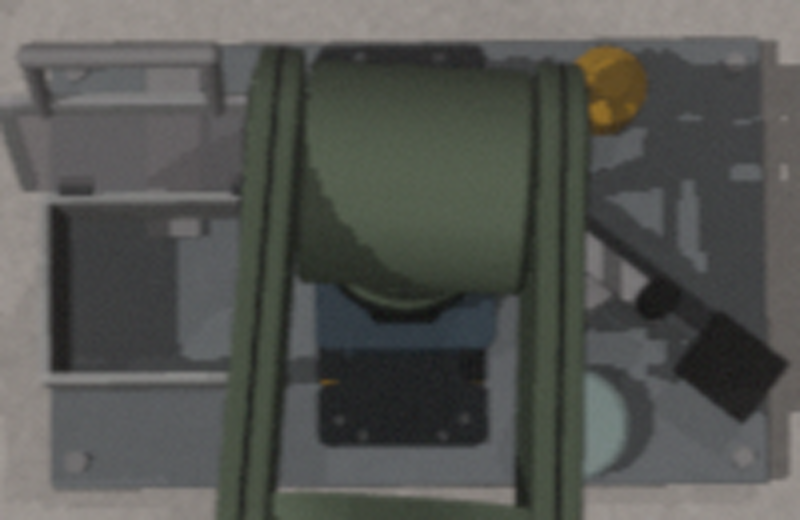

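{"api": "carry_out", "payload": {
  "rows": [
    [-6,0,0,0,0,0],
    [-12.2,0,0,0,0,0],
    [-12.5,3,-4,0,0,0],
    [-12.5,6.5,-9,0,0,0],
    [-12.5,9.3,-12.9,0,0,0],
    [-12.2,9.3,-12.9,0,0,0],
    [-12.2,9.3,-12.9,0,0,0]
  ],
  "hand": 0.5
}}

```text
time: 17.55
ee_pos: [0.6468, 0.0899, 0.2685]
tool_rot: [-74.9, 89.8, -166.2]
contact_force: [-0.3, -0.5, -0.6]
gripper_width: 0.0457
```

Run:
```python
from pl import *
setcmd([-12.2,9.3,-12.9,0,0,0])
cv2.imwrite('pics/w16.png',read_camera('wrist')[:,:,::-1])
im=read_camera('top')[:,:,::-1];crop(im,245,155,200,130,4,'t16.png')
im=read_camera('scene')[:,:,::-1];crop(im,340,60,120,160,4,'s16.png')
W=cam('wrist')
for y in(-.042,.042):print(proj([.648,.091+y,.245],W))
u=(proj(tf(TP,[-.02,0,.07]),cam('top'))-(245,155))*4;print(u)
```

```text
cmd [0.6476 0.0906 0.2704] meas [0.6468 0.0899 0.2685] ydir cmd [ 1.    -0.021 -0.   ] meas [ 1.    -0.022 -0.004] xdir [-0.004 -0.001 -1.   ] F [-0.3 -0.5 -0.6] w 0.0457 t 17.55 j [ 7. 24. 71. -0. 86.  8.]
[[321.2688369  334.10435451]]
[[317.77609152 193.80645641]]
[[389.94000021 289.75915866]]
```

View pics/w16.png

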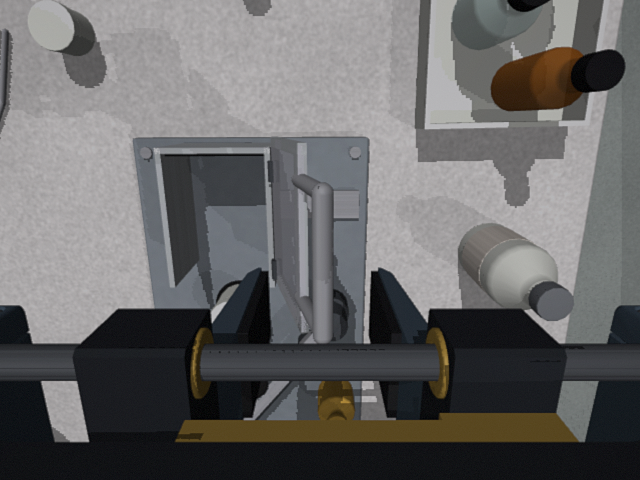

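View pics/t16.png

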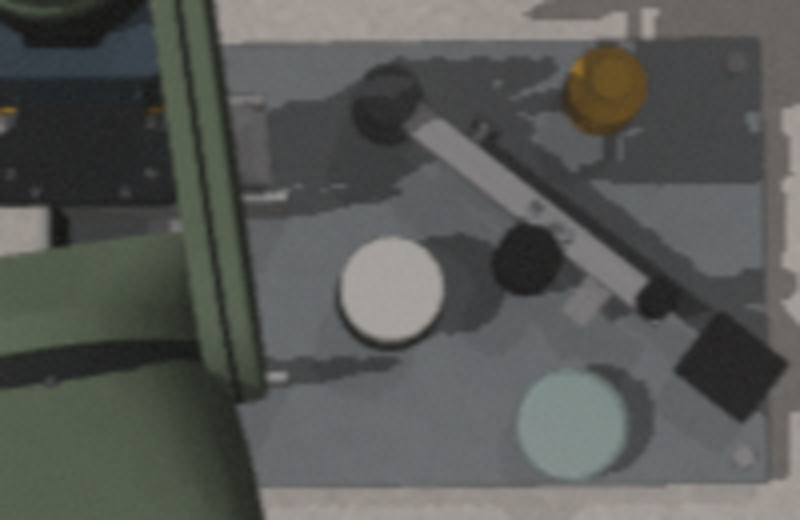

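View pics/s16.png

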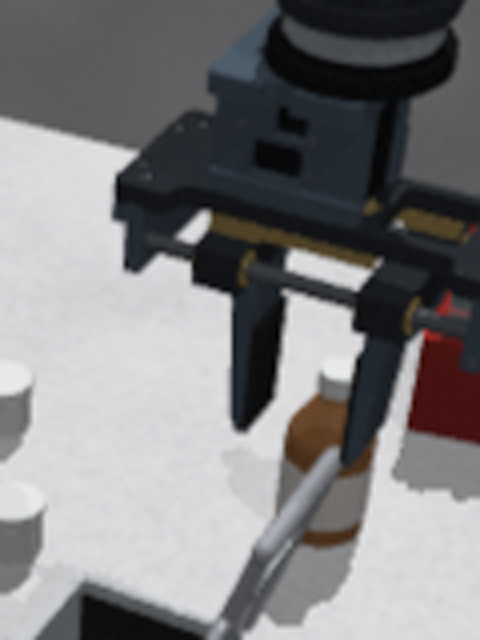

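{"api": "carry_out", "payload": {
  "rows": [
    [2,0.1,0,0,0,0],
    [4,0.1,0,0,0,0],
    [5.4,0.1,0,0,0,0],
    [5.4,0.1,0,0,0,0]
  ]
}}

```text
time: 18.2
ee_pos: [0.648, 0.0897, 0.2158]
tool_rot: [-83.1, 89.9, -174.4]
contact_force: [0.8, 0.2, 0.1]
gripper_width: 0.0456
```

Run:
```python
from pl import *
setcmd([5.4,.1,0,0,0,0])
cv2.imwrite('pics/w17.png',read_camera('wrist')[:,:,::-1])
im=read_camera('scene')[:,:,::-1];crop(im,340,80,120,130,5,'s17.png')
```

```text
cmd [0.6485 0.0905 0.2164] meas [0.648  0.0897 0.2158] ydir cmd [ 1.    -0.021 -0.   ] meas [ 1.    -0.023 -0.002] xdir [-0.002 -0.    -1.   ] F [0.8 0.2 0.1] w 0.0456 t 18.2 j [ 7. 25. 76.  0. 79.  8.]
```

View pics/w17.png

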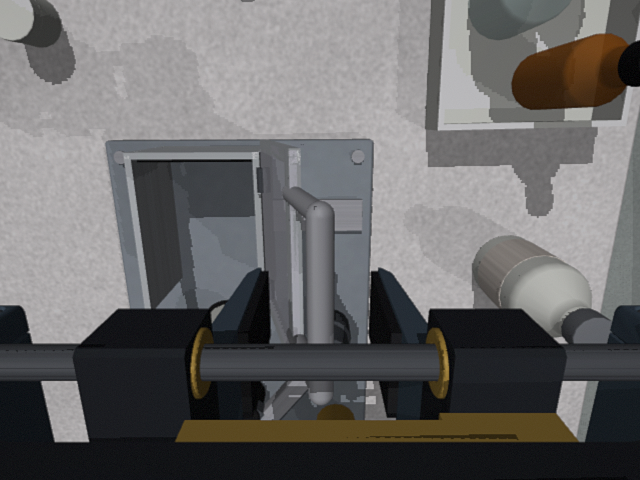

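View pics/s17.png

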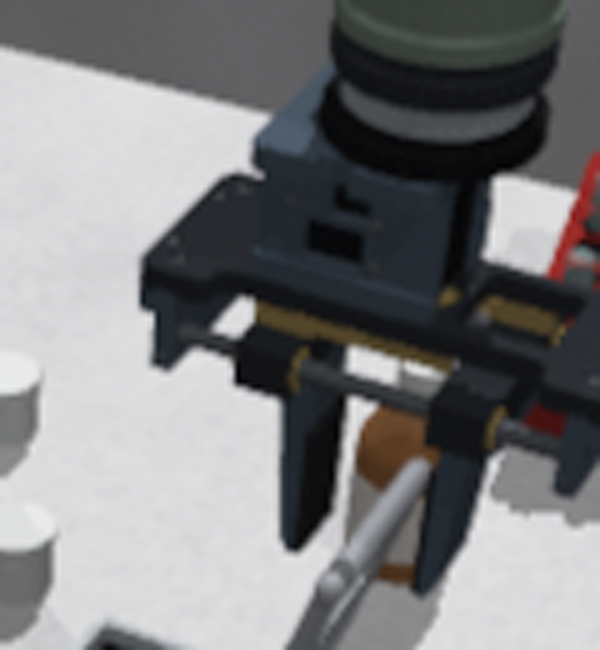

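{"api": "carry_out", "payload": {
  "rows": [
    [0,0,0,0,0,0],
    [0,0,0,0,0,0],
    [0,0,0,0,0,0],
    [0,0,0,0,0,0],
    [0,0,0,0,0,0],
    [0,0,0,0,0,0]
  ],
  "hand": 0.02,
  "newtons": 10
}}

```text
time: 19.05
ee_pos: [0.6484, 0.0904, 0.2167]
tool_rot: [-100.0, 90.0, 168.8]
contact_force: [-2.4, 0.4, 1.7]
gripper_width: 0.012
```

Run:
```python
from pl import *
o=observe();print(o['ee_pos'],o['gripper_width'],o['contact_force'])
p,M=getcmd(); p0=o['ee_pos']
h=np.array(tf(TP,[.03,.128,.1])); 
b0=np.array([p[0],.2164+.0285]); r=np.hypot(b0[0]-h[0],b0[1]-h[2]); v0=np.arctan2(b0[1]-h[2],-(b0[0]-h[0])); print(r,v0)
ex=tf(TP,[1,0,0])-tf(TP,[0,0,0])
r=.1505
for v in [1.7,1.5,1.3,1.1,.9,.7,.5,.35,.2,.1,.05,.027]:
    rr=r
    P=h+ex*(-rr*np.cos(v))+np.array([0,0,rr*np.sin(v)-.0285]); print(v,P.round(3),row(P,M))
```

```text
[0.64838246 0.0903843  0.21667558] 0.012007846375420704 [-2.40505444  0.3526802   1.6956561 ]
0.15170701265286238 1.8714924676940496
1.7 [0.623 0.091 0.221] [-0.4, -2.6, -0.0, 0, 0, 0]
1.5 [0.593 0.091 0.222] [-0.5, -5.6, 0.0, 0, 0, 0]
1.3 [0.563 0.092 0.217] [-0.0, -8.5, 0.0, 0, 0, 0]
1.1 [0.535 0.092 0.206] [1.1, -11.3, 0.1, 0, 0, 0]
0.9 [0.51  0.093 0.189] [2.7, -13.8, 0.1, 0, 0, 0]
0.7 [0.489 0.093 0.168] [4.8, -16.0, 0.1, 0, 0, 0]
0.5 [0.472 0.093 0.144] [7.3, -17.7, 0.1, 0, 0, 0]
0.35 [0.462 0.093 0.123] [9.3, -18.6, 0.1, 0, 0, 0]
0.2 [0.456 0.093 0.101] [11.5, -19.2, 0.1, 0, 0, 0]
0.1 [0.454 0.093 0.087] [13.0, -19.5, 0.1, 0, 0, 0]
0.05 [0.453 0.093 0.079] [13.7, -19.5, 0.1, 0, 0, 0]
0.027 [0.453 0.093 0.076] [14.1, -19.5, 0.1, 0, 0, 0]
```

{"api": "carry_out", "payload": {
  "rows": [
    [-0.2,-1.3,0,0,0,0],
    [-0.4,-2.6,0,0,0,0],
    [-0.5,-4.1,0,0,0,0],
    [-0.5,-5.6,0,0,0,0],
    [-0.3,-7.1,0,0,0,0],
    [0,-8.5,0,0,0,0],
    [0.5,-9.9,0,0,0,0],
    [1.1,-11.3,0.1,0,0,0],
    [1.1,-11.3,0.1,0,0,0]
  ]
}}

```text
time: 20.18
ee_pos: [0.5335, 0.0926, 0.2047]
tool_rot: [-113.8, 89.8, 155.0]
contact_force: [-0.7, 2.2, 0.4]
gripper_width: 0.0117
```

Run:
```python
from pl import *
im=read_camera('scene')[:,:,::-1];crop(im,280,100,160,150,4,'s18.png')
print(observe()['contact_force'])
```

```text
[-1.78085049  2.34375837  0.37245087]
```

View pics/s18.png

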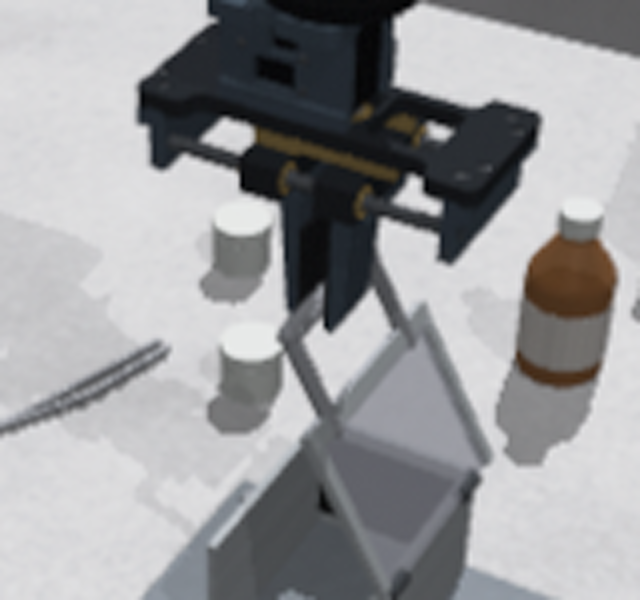

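{"api": "carry_out", "payload": {
  "rows": [
    [0.8,-1.3,0,0,0,0],
    [1.6,-2.5,0,0,0,0],
    [2.6,-3.6,0,0,0,0],
    [3.7,-4.7,0,0,0,0],
    [4.9,-5.6,0,0,0,0],
    [6.2,-6.4,0,0,0,0],
    [7.2,-6.9,0,0,0,0],
    [8.2,-7.3,0,0,0,0],
    [8.2,-7.3,0,0,0,0]
  ]
}}

```text
time: 21.35
ee_pos: [0.4623, 0.0934, 0.1228]
tool_rot: [-86.4, 89.9, -177.7]
contact_force: [-0.4, 1.6, -0.7]
gripper_width: 0.0115
```

Run:
```python
from pl import *
setcmd([1.1,-11.3,.1,0,0,0]); setcmd([8.2,-7.3,0,0,0,0])
im=read_camera('scene')[:,:,::-1];crop(im,280,120,160,150,4,'s19.png')
```

```text
cmd [0.5355 0.0919 0.2054] meas [0.4623 0.0934 0.1228] ydir cmd [ 1.    -0.021 -0.   ] meas [ 1.    -0.022 -0.001] xdir [-0.001 -0.    -1.   ] F [-0.4  1.6 -0.7] w 0.0115 t 21.35 j [ 10.  13. 109.   0.  58.  11.]
cmd [0.4625 0.0934 0.1235] meas [0.4623 0.0934 0.1228] ydir cmd [ 1.    -0.021 -0.   ] meas [ 1.    -0.022 -0.001] xdir [-0.001 -0.    -1.   ] F [-0.4  1.6 -0.7] w 0.0115 t 21.35 j [ 10.  13. 109.   0.  58.  11.]
```

View pics/s19.png

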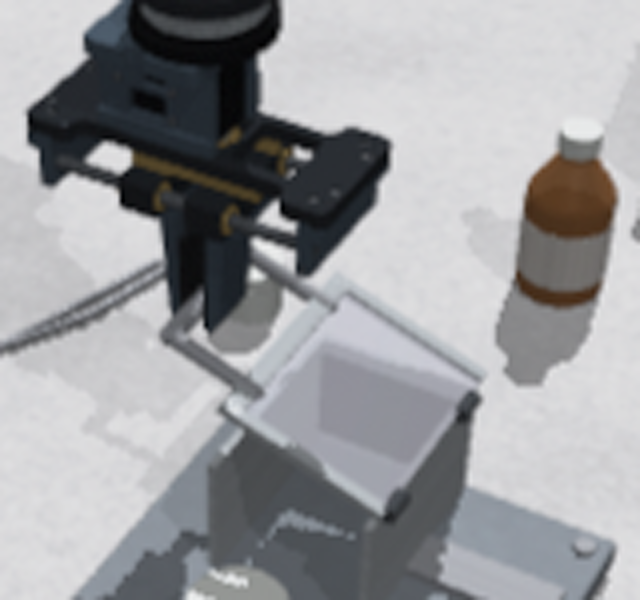

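{"api": "carry_out", "payload": {
  "rows": [
    [0.6,-0.2,0,0,0,0],
    [1.2,-0.4,0,0,0,0],
    [1.7,-0.5,0,0,0,0],
    [2.2,-0.6,0,0,0,0],
    [2.7,-0.7,0,0,0,0],
    [3.2,-0.8,0,0,0,0],
    [3.6,-0.8,0,0,0,0],
    [3.9,-0.8,0,0,0,0],
    [4.1,-0.8,0,0,0,0],
    [4.1,-0.8,0,0,0,0]
  ]
}}

```text
time: 22.65
ee_pos: [0.4537, 0.0935, 0.0821]
tool_rot: [-86.3, 89.9, -177.5]
contact_force: [-4.8, 2.2, -0.6]
gripper_width: 0.0114
```

Run:
```python
from pl import *
setcmd([4.1,-.8,0,0,0,0])
im=read_camera('scene')[:,:,::-1];crop(im,280,150,160,150,4,'s20.png')
```

```text
cmd [0.4545 0.0936 0.0825] meas [0.4537 0.0935 0.0821] ydir cmd [ 1.    -0.021 -0.   ] meas [ 1.    -0.022 -0.002] xdir [-0.002 -0.    -1.   ] F [-4.8  2.2 -0.6] w 0.0114 t 22.65 j [ 10.  15. 113.   0.  52.  11.]
```

View pics/s20.png

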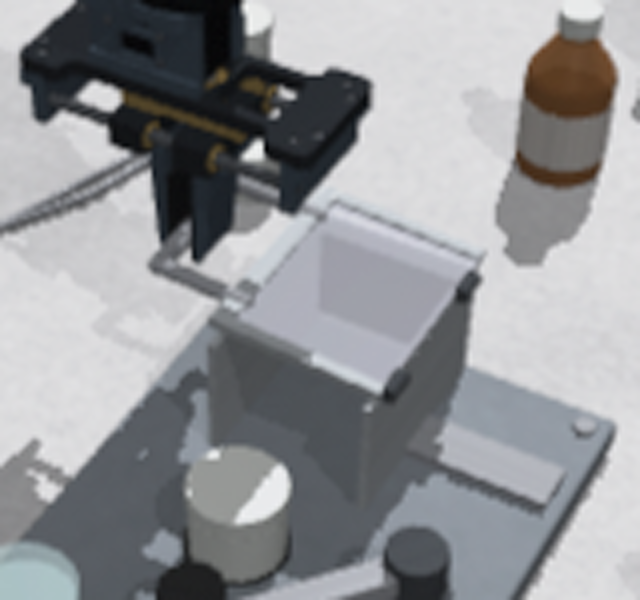

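{"api": "carry_out", "payload": {
  "rows": [
    [0.2,-0.1,0,0,0,0],
    [0.4,-0.1,0,0,0,0],
    [0.4,-0.1,0,0,0,0]
  ]
}}

```text
time: 23.08
ee_pos: [0.4534, 0.0935, 0.0783]
tool_rot: [-83.0, 89.9, -174.2]
contact_force: [-3.7, 2.2, 0.3]
gripper_width: 0.0119
```

{"api": "carry_out", "payload": {
  "rows": [
    [0.15,0,0,0,0,0],
    [0.3,0,0,0,0,0],
    [0.3,0,0,0,0,0]
  ]
}}

```text
time: 23.45
ee_pos: [0.4533, 0.0935, 0.0753]
tool_rot: [-85.6, 89.9, -176.9]
contact_force: [-4.3, 2.1, -1.7]
gripper_width: 0.0118
```

Run:
```python
from pl import *
setcmd([.4,-.1,0,0,0,0]);setcmd([.3,0,0,0,0,0])
im=read_camera('scene')[:,:,::-1];crop(im,300,160,120,100,6,'s21.png')
S=cam('scene')
print(((proj(tf(TP,[-.12,.128,.104]),S)-(300,160))*6).round(0))
```

```text
cmd [0.4535 0.0936 0.0785] meas [0.4533 0.0935 0.0753] ydir cmd [ 1.    -0.021 -0.   ] meas [ 1.    -0.022 -0.001] xdir [-0.001 -0.    -1.   ] F [-4.3  2.1 -1.7] w 0.0118 t 23.45 j [ 10.  15. 114.   0.  51.  11.]
cmd [0.4535 0.0936 0.0755] meas [0.4533 0.0935 0.0753] ydir cmd [ 1.    -0.021 -0.   ] meas [ 1.    -0.022 -0.001] xdir [-0.001 -0.    -1.   ] F [-4.3  2.1 -1.7] w 0.0118 t 23.45 j [ 10.  15. 114.   0.  51.  11.]
[[174. 289.]]
```

View pics/s21.png

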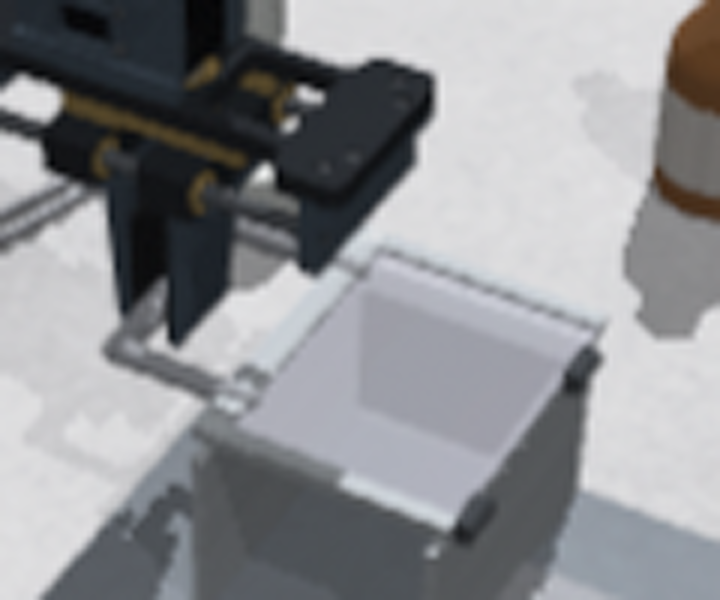

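{"api": "carry_out", "payload": {
  "rows": [
    [0.1,0,0,0,0,0],
    [0.2,0,0,0,0,0],
    [0.2,0,0,0,0,0]
  ]
}}

```text
time: 23.88
ee_pos: [0.4532, 0.0935, 0.0734]
tool_rot: [-85.1, 89.9, -176.4]
contact_force: [-3.9, 2.9, -0.5]
gripper_width: 0.0119
```

{"api": "carry_out", "payload": {
  "rows": [
    [0.1,0,0,0,0,0],
    [0.2,0,0,0,0,0],
    [0.2,0,0,0,0,0]
  ]
}}

```text
time: 24.25
ee_pos: [0.4533, 0.0935, 0.0728]
tool_rot: [-86.3, 90.0, -177.5]
contact_force: [-8.8, 1.8, 11.0]
gripper_width: 0.0119
```

{"api": "carry_out", "payload": {
  "rows": [
    [0,0,0,0,0,0],
    [0,0,0,0,0,0],
    [0,0,0,0,0,0],
    [-1,0,0,0,0,0],
    [-3,0,0,0,0,0],
    [-7,0,0,0,0,0],
    [-12,0,0,0,0,0],
    [-12,0,0,0,0,0]
  ],
  "hand": 0.27
}}

```text
time: 25.25
ee_pos: [0.4567, 0.0941, 0.196]
tool_rot: [101.2, 89.4, 10.0]
contact_force: [0.8, -1.1, -0.1]
gripper_width: 0.0246
```

Run:
```python
from pl import *
for r in([.2,0,0,0,0,0],[.2,0,0,0,0,0],[-12,0,0,0,0,0]): setcmd(r)
im=read_camera('scene')[:,:,::-1];crop(im,230,140,210,160,3.8,'s22.png')
a=np.radians(-39.2)
pad=tf(TP,arm(1.04,.236,.051)); print(pad)
for P in([.42,.0,.2],[pad[0]-.03,-.18,.2],[pad[0],pad[1],.14]): print(row(P,down([np.cos(a),np.sin(a)])))
```

```text
cmd [0.4535 0.0936 0.0735] meas [0.4567 0.0941 0.196 ] ydir cmd [ 1.    -0.021 -0.   ] meas [ 1.    -0.022  0.01 ] xdir [ 0.01   0.002 -1.   ] F [ 0.8 -1.1 -0.1] w 0.0246 t 25.25 j [ 10.   8. 103.  -0.  68.  11.]
cmd [0.4535 0.0936 0.0715] meas [0.4567 0.0941 0.196 ] ydir cmd [ 1.    -0.021 -0.   ] meas [ 1.    -0.022  0.01 ] xdir [ 0.01   0.002 -1.   ] F [ 0.8 -1.1 -0.1] w 0.0246 t 25.25 j [ 10.   8. 103.  -0.  68.  11.]
cmd [0.4536 0.0936 0.1915] meas [0.4567 0.0941 0.196 ] ydir cmd [ 1.    -0.021 -0.   ] meas [ 1.    -0.022  0.01 ] xdir [ 0.01   0.002 -1.   ] F [ 0.8 -1.1 -0.1] w 0.0246 t 25.25 j [ 10.   8. 103.  -0.  68.  11.]
[ 0.50777423 -0.22029078  0.051     ]
[-0.9, -3.2, 9.4, 38, 0, 0]
[-0.9, 3.0, 27.3, 38, 0, 0]
[5.1, 6.1, 31.3, 38, 0, 0]
```

View pics/s22.png

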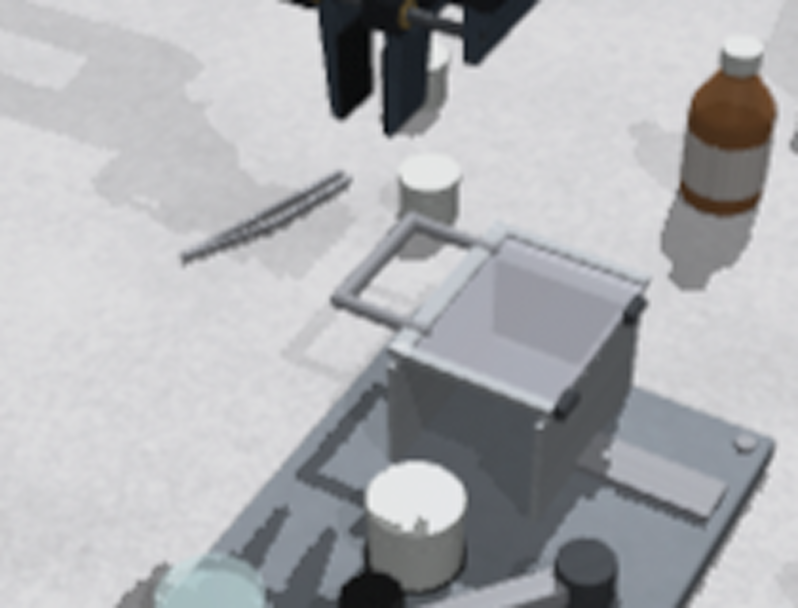

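Run:
```python
from pl import *
a=np.radians(-39.2)
for P in([.43,.0,.2],[.47,-.18,.2],[.504,-.225,.12]): print(row(P,down([np.cos(a),np.sin(a)])))
```

```text
[-0.9, -2.2, 9.4, 38, 0, 0]
[-0.9, 2.2, 27.3, 38, 0, 0]
[7.1, 5.7, 31.7, 38, 0, 0]
```

{"api": "carry_out", "payload": {
  "rows": [
    [-0.9,-1.2,4.7,9,0,0],
    [-0.9,-2.2,9.4,18,0,0],
    [-0.9,-0.8,15,27,0,0],
    [-0.9,0.7,21,38,0,0],
    [-0.9,2.2,27.3,38,0,0],
    [0,5.0,31,38,0,0],
    [5.1,5.7,31.7,38,0,0],
    [5.1,5.7,31.7,38,0,0],
    [5.1,5.7,31.7,38,0,0]
  ],
  "hand": 0
}}

```text
time: 26.42
ee_pos: [0.5037, -0.2241, 0.141]
tool_rot: [-100.4, 90.0, 130.4]
contact_force: [0.6, -0.9, -0.3]
gripper_width: 0.0003
```

Run:
```python
from pl import *
setcmd([5.1,5.7,31.7,38,0,0])
cv2.imwrite('pics/w23.png',read_camera('wrist')[:,:,::-1])
im=read_camera('scene')[:,:,::-1];crop(im,220,150,200,150,4,'s23.png')
print(proj(tf(TP,arm(1.04,.236,.051)),cam('wrist')))
S=cam('scene');p=observe()['ee_pos']
for d in(.014,): print((proj(p+[0,0,d],S)-(220,150))*4,(proj([p[0],p[1],.051],S)-(220,150))*4)
```

```text
cmd [ 0.5039 -0.2245  0.1404] meas [ 0.5037 -0.2241  0.141 ] ydir cmd [ 0.775 -0.632 -0.   ] meas [ 0.775 -0.632 -0.   ] xdir [-0.  0. -1.] F [ 0.6 -0.9 -0.3] w 0.0003 t 26.425 j [-25.  19.  98.   0.  64.  14.]
[[318.88540351 231.77652587]]
[[176.48174827 591.24658686]] [[201.31279456 728.6728737 ]]
```

View pics/s23.png

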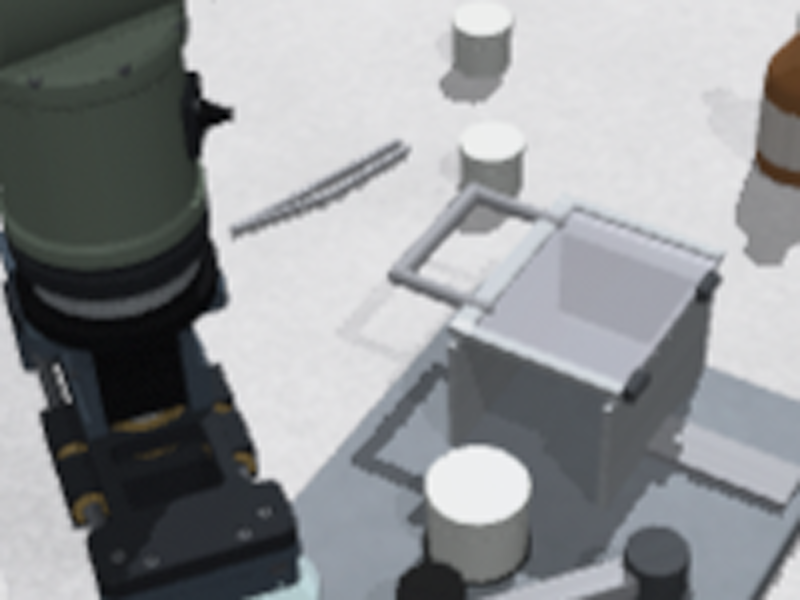

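View pics/w23.png

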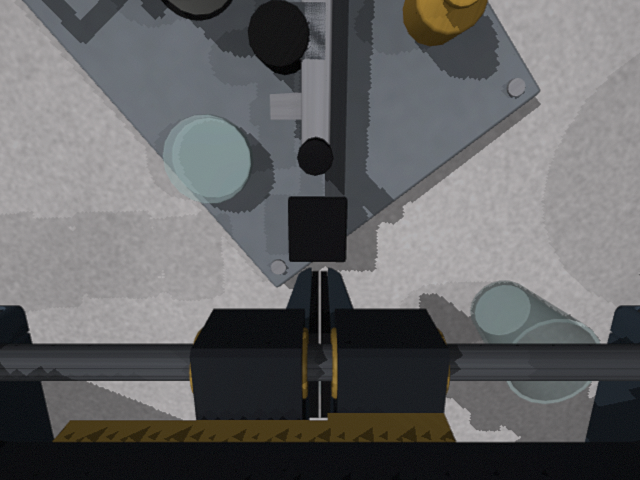

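{"api": "carry_out", "payload": {
  "rows": [
    [4,0,0,0,0,0],
    [7,0,0,0,0,0],
    [9,0,0,0,0,0],
    [9.8,0,0,0,0,0],
    [9.8,0,0,0,0,0]
  ]
}}

```text
time: 27.15
ee_pos: [0.5044, -0.2245, 0.0435]
tool_rot: [108.1, 89.9, -21.1]
contact_force: [0.3, -0.2, -0.2]
gripper_width: 0.0007
```

{"api": "carry_out", "payload": {
  "rows": [
    [0.5,0,0,0,0,0],
    [1,0,0,0,0,0],
    [1.4,0,0,0,0,0],
    [1.4,0,0,0,0,0]
  ]
}}

```text
time: 27.65
ee_pos: [0.504, -0.2247, 0.0284]
tool_rot: [126.5, 90.0, -2.8]
contact_force: [-0.0, -0.2, -0.4]
gripper_width: 0.0004
```

Run:
```python
from pl import *
for r in([9.8,0,0,0,0,0],[1.4,0,0,0,0,0]): setcmd(r)
im=read_camera('scene')[:,:,::-1];crop(im,220,170,200,150,4,'s24.png')
```

```text
cmd [ 0.5039 -0.2245  0.0424] meas [ 0.504  -0.2247  0.0284] ydir cmd [ 0.775 -0.632 -0.   ] meas [ 0.774 -0.633  0.   ] xdir [ 0. -0. -1.] F [-0.  -0.2 -0.4] w 0.0004 t 27.65 j [-25.  25. 106.   0.  49.  14.]
cmd [ 0.5039 -0.2245  0.0284] meas [ 0.504  -0.2247  0.0284] ydir cmd [ 0.775 -0.632 -0.   ] meas [ 0.774 -0.633  0.   ] xdir [ 0. -0. -1.] F [-0.  -0.2 -0.4] w 0.0004 t 27.65 j [-25.  25. 106.   0.  49.  14.]
```

View pics/s24.png

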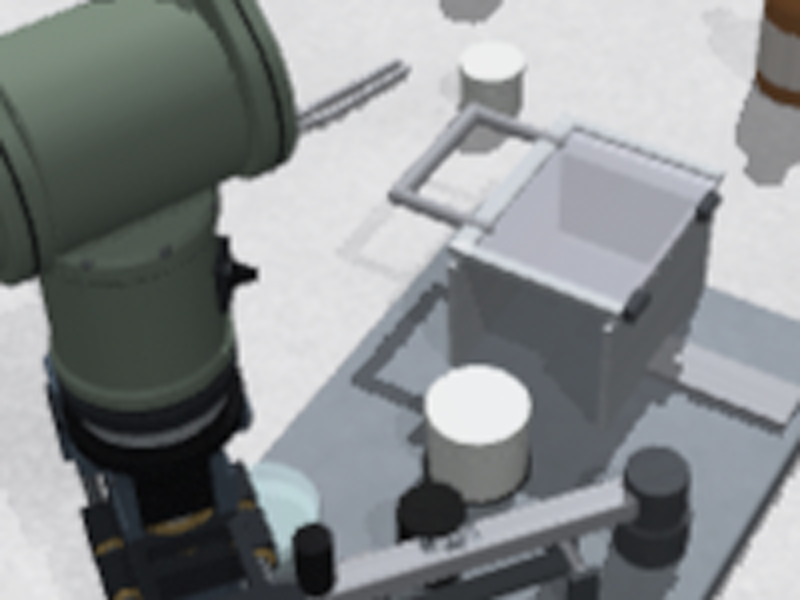

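{"api": "carry_out", "payload": {
  "rows": [
    [0.4,0,0,0,0,0],
    [0.8,0,0,0,0,0],
    [1.0,0,0,0,0,0],
    [1.0,0,0,0,0,0]
  ]
}}

```text
time: 28.2
ee_pos: [0.5034, -0.2244, 0.0181]
tool_rot: [-78.7, 89.9, 152.0]
contact_force: [-0.5, -0.3, 0.0]
gripper_width: 0.0005
```

Run:
```python
from pl import *
setcmd([1,0,0,0,0,0])
im=read_camera('scene')[:,:,::-1];crop(im,220,200,200,150,4,'s25.png')
```

```text
cmd [ 0.5039 -0.2245  0.0184] meas [ 0.5034 -0.2244  0.0181] ydir cmd [ 0.775 -0.632 -0.   ] meas [ 0.774 -0.633 -0.001] xdir [-0.001  0.001 -1.   ] F [-0.5 -0.3  0. ] w 0.0005 t 28.2 j [-25.  26. 106.   0.  48.  14.]
```

View pics/s25.png

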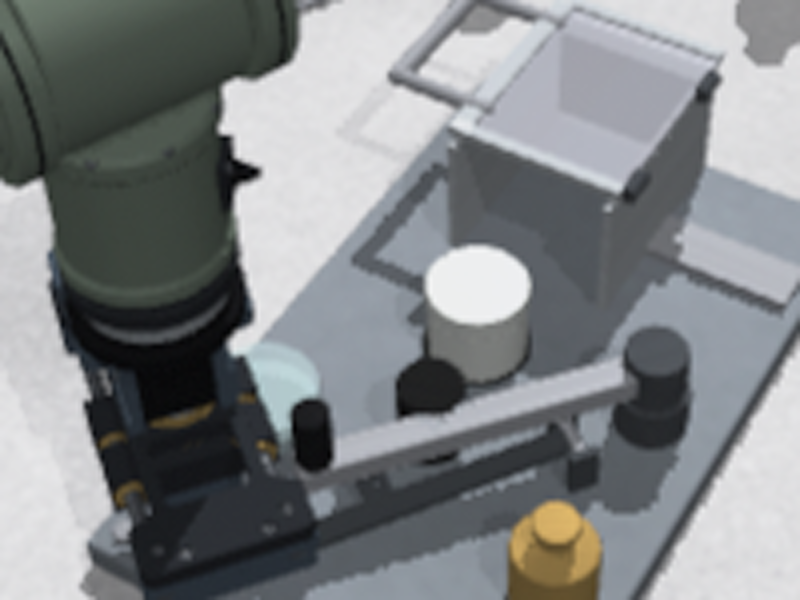

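{"api": "carry_out", "payload": {
  "rows": [
    [0.4,0,0,0,0,0],
    [0.8,0,0,0,0,0],
    [0.8,0,0,0,0,0]
  ]
}}

```text
time: 28.62
ee_pos: [0.5043, -0.2246, 0.0118]
tool_rot: [125.6, 89.9, -3.6]
contact_force: [-2.5, 1.4, 8.9]
gripper_width: 0.0009
```

Run:
```python
from pl import *
setcmd([.8,0,0,0,0,0])
im=read_camera('scene')[:,:,::-1];crop(im,220,220,200,150,4,'s26.png')
cv2.imwrite('pics/w26.png',read_camera('wrist')[:,:,::-1])
```

```text
cmd [ 0.5039 -0.2245  0.0104] meas [ 0.5043 -0.2246  0.0118] ydir cmd [ 0.775 -0.632 -0.   ] meas [ 0.774 -0.633  0.001] xdir [ 0.001 -0.    -1.   ] F [-2.5  1.4  8.9] w 0.0009 t 28.625 j [-25.  27. 107.   0.  47.  14.]
```

View pics/s26.png

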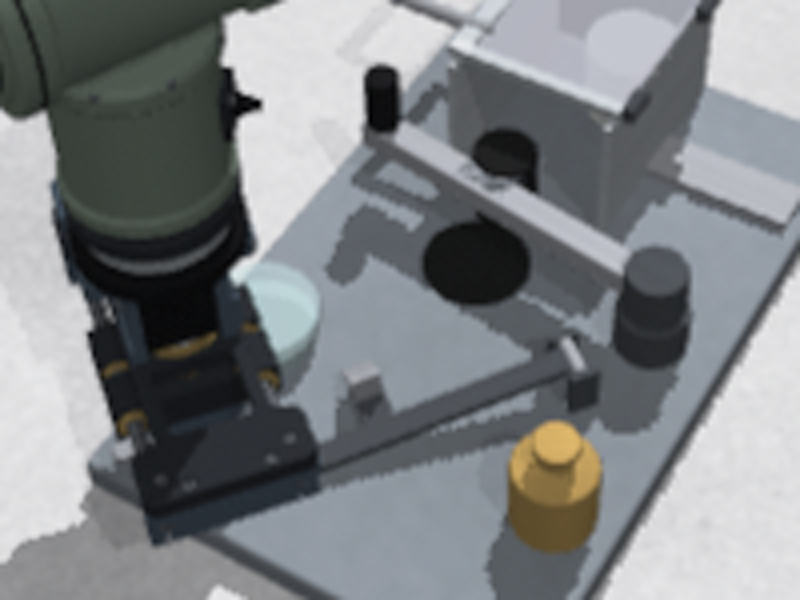

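View pics/w26.png

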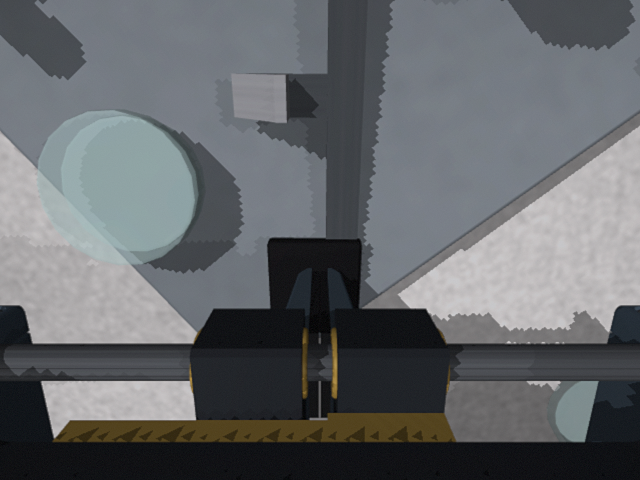

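{"api": "carry_out", "payload": {
  "rows": [
    [-3,0,0,0,0,0],
    [-8,0,0,0,0,0],
    [-14,0,0,0,0,0],
    [-19,0,2,0,0,0],
    [-19,0,6,0,0,0],
    [-19,0,6,0,0,0],
    [-19,0,6,0,0,0],
    [-19,0,6,0,0,0]
  ]
}}

```text
time: 29.72
ee_pos: [0.4661, -0.2703, 0.1998]
tool_rot: [-98.6, 89.9, 132.2]
contact_force: [-0.3, 0.2, 0.8]
gripper_width: 0.0006
```

Run:
```python
from pl import *
setcmd([-19,0,6,0,0,0])
im=read_camera('scene')[:,:,::-1];crop(im,180,120,266,200,3,'s27.png');cv2.imwrite('pics/s27f.png',im)
cv2.imwrite('pics/t27.png',read_camera('top')[:,:,::-1])
```

```text
cmd [ 0.466  -0.271   0.2004] meas [ 0.4661 -0.2703  0.1998] ydir cmd [ 0.775 -0.632 -0.   ] meas [ 0.775 -0.632 -0.001] xdir [-0.001  0.001 -1.   ] F [-0.3  0.2  0.8] w 0.0006 t 29.725 j [-31.  15.  94.   0.  71.   8.]
```

View pics/s27.png

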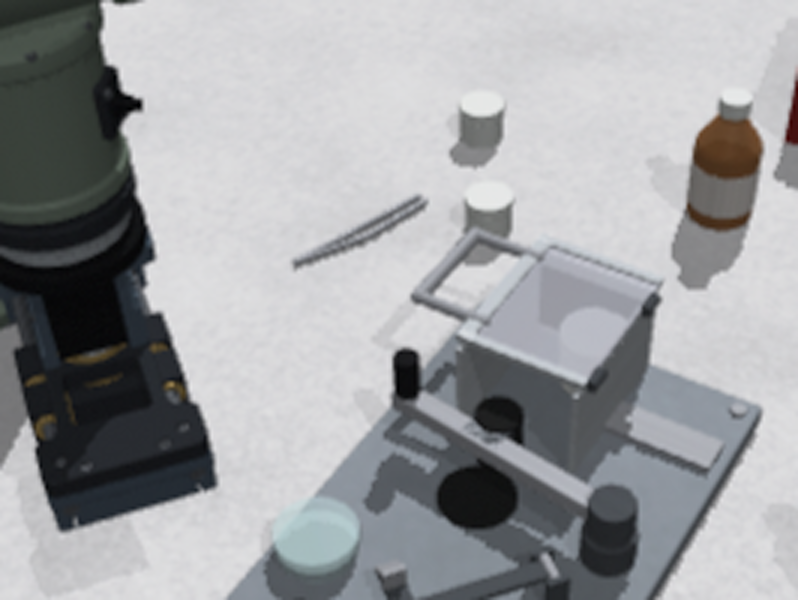

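View pics/t27.png

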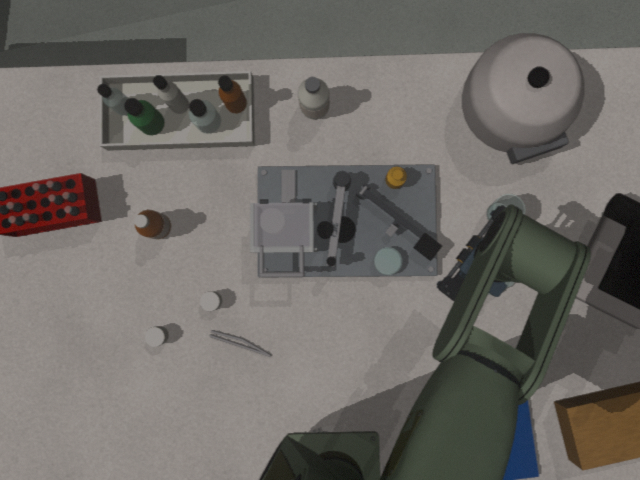

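View pics/s27f.png

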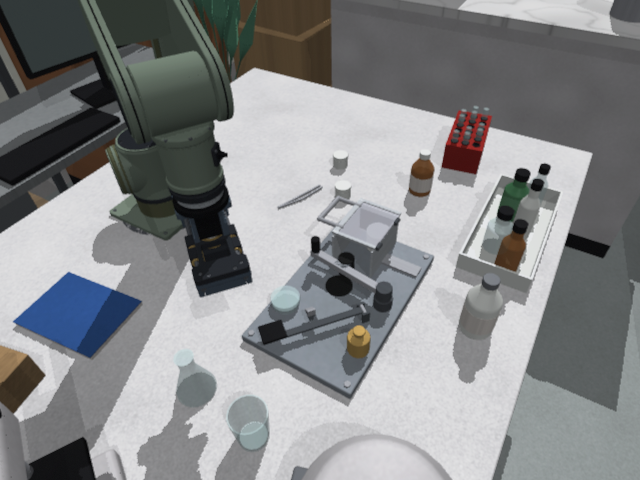

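All bystanders (flask (195,380), beaker (247,420), dish (285,299), weight (358,341), amber bottle (422,175)) are where they were; guard shut, pot in the box, trigger up.

```bash
python3 -c "
from cell import *
print(hand_in())"
```

```text
the job is handed in; nothing more can be done
None
```

The impact test was run in the order asked and handed in at about 30 s on the robot's clock.

- **Cocking:** I swung the striker arm back by its knob until the sear caught. It stayed cocked on its own after I let go.
- **Pot:** I picked the largest of the three white pots; its diameter measured about 55 mm in the images and in the grip. It stood upright on the strike spot, and the top camera put its centre within about 1 mm of the spot's middle.
- **Guard:** I lowered it gripped by its bar all the way down. I released it only when contact on the box was felt, at about 11 N.
- **Trigger:** I pressed the pad at about 9 N, and the arm knocked the pot into the box. I then lifted clear of everything.

**Last checks:** The final scene and top pictures show the pot in the catch box under the shut guard, the striker at rest and the trigger up. The flask, amber bottle, beaker, dish and weight look unmoved. I compared these by eye and did not measure them.

**What disagreed:**
- **Fingertips:** In every camera view they sit roughly 35–40 mm further back along the tool than `finger_overhang` says. My first pass at the knob therefore went over it without touching, and I corrected for the offset afterwards.
- **Wrist camera:** It placed the pot on the spot about 4–5 mm off from the top camera. I took the top camera's value, since it also saw the spot and the pot together.

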